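# Park the soldering board in its rack

## Robot

A 6-joint arm with a two-finger parallel gripper is mounted at the origin on the work surface. World frame = base frame: x ahead of the robot, y to its left, z up, the work surface at z = 0. Lengths are in m, angles in degrees, forces in N, time in s.
With the tool pointing down it reaches from about 0.375 to 0.9 m from the base axis. Payload 3.1 kg.
Tool frame: the origin (TCP) lies midway between the tips of the shut fingers; the grasp point (between the pads) lies bot.hold_point_z behind it (bot.hold_point_z is the distance from the TCP to the grasp point, in m); z points along the fingers, y is the direction in which the jaws open and shut (so a half turn about z gives the same grasp; the last joint's range is limited). The gripper opens to 87 mm and grips with 3 to 60 N. Pads are 19 mm wide; open, the fingers measure 117 mm over their backs; the gripper's body (75 mm by 190 mm) begins 51 mm behind the grasp point.
Start: joints at [54.632, 30.224, 82.088, -0, 67.689, -10.227], TCP at [0.265, 0.566, 0.223] pointing down, gripper open.
Joint ranges: [-176.69, 176.69], [-43.24, 126.21], [12.49, 139.97], [-82, 262], [0, 151.66], [-163.58, 163.58]. Speed limits (degrees/s): [159.86, 159.86, 180, 180, 180, 180].

## Interface

Orientations are given as a 3x3 rotation matrix whose columns are the frame's x, y, z axes.
In Python, from rig import bot, vision, hand_in gives the robot as it stands. The module is installed in compiled form; this text tells all that it offers.
- The arm moves only by the shell command python3 -m handwheel 'ROWS'. ROWS is JSON, a list of rows, each an object of numbers: "hand": the gripper's target within -1 to 1 (fully open at 1, half-way at 0, shut at -1); "dx", "dy", "dz": the shift along the world's x, y, z in cm; "wx", "wy", "wz": the turn, a rotation vector about the world's x, y, z in rad. In form: [{"hand": .., "dx": .., "dy": .., "dz": .., "wx": .., "wy": .., "wz": ..}, ...]. A call has 1 to 10 rows; each row shifts and turns the commanded pose from where the row before left it; what a row does not reach is not made up. A row lasts 1/10 s, in which the tool goes at most 50 mm and 8.59 degrees, less where a joint would pass 70% of its speed; a pose out of reach is approached as far as the arm can. A call with a gripper value outside its range is refused whole. The fingers move at their own pace and stop on an object; the grip force is fixed at half the most. Time passes only in rows, so rows that do not move let the fingers close. It gives the time, the measured TCP pose, the force and the opening at its end, in the units of the state.
- bot.read_state(): the state, without advancing time (a new reading comes with each control period).
- vision.capture(name): name is "side" or "top" or "wrist"; returns (picture, depth): 420x560x3 uint8, red, green, blue; 420x560 float32, m along the optical axis (not along the pixel's ray), 0 where there is no reading.
- vision.get_calibration(name): a dict with "fx", "fy", "cx", "cy" (pixels), "rvec" (rotation vector, rad) and "tvec" (3), from world to camera coordinates, as OpenCV has them. Camera axes: x right, y down, z forward; pixel columns grow to the right and rows downward; lengths in m; the calibration is good to about 2 mm. The wrist camera is an equidistant fisheye: a pixel r from the principal point sees the ray r / f radians off the axis. A picture is of the moment at which its call begins: read the wrist's pose just before it. get_calibration takes no time and is no camera call; for the wrist camera it gives the pose at the moment of the call.
- hand_in(): hands the job in, once; it reports no verdict.
The state is a dict: "time_s": time; "joint_positions": joint angles; "qvel": joint speeds; "tau": joint torques, N m; "position": TCP position; "tcp_rot": TCP orientation; "force": force on the tool from outside, world axes, zero at the start; "moment": the same for the moment, N m; "opening": opening from 0.0 (shut) to 1.0 (fully open).
Only numpy, scipy, OpenCV 4.12 (cv2) and the standard library are available. Lean on these libraries where they do the work, as an engineer would, in place of code of your own. Each camera call takes 0.05 s, during which the arm holds its last target.

## Task

Clear the goldsmith's bench by parking the white soldering board in its rack. Lift the rack's steel drop keeper up and over until it stays laid back by itself, tip the board up on its edge against the fence so that it stands upright and flat against it, then flip the keeper back over so that it hangs fully down in front of the board and holds it there. Leave the other things on the bench where they are.

Things in the scene. Friction and masses are not known exactly. Their poses are not given: they have to be found in the camera images.
- rack: Fixed wooden rack: upright fence 220 wide, 140 high, 16 thick, braces behind. Origin on the bench, mid-foot of the fence's front face; z up, y along the fence, x into it: front face is the plane x = 0, the board belongs on the -x side, rack structure at +x up to 116. Two steel lugs on the middle of its top (y within 16, x 0 to 52) rise to 167 and carry the keeper.
- keeper_hinge (a point): Hinge axis of the keeper, along the rack's y, at rack (8, 0, 155) mm; axes as the rack's. From it, at keeper angle 0, the keeper's arm (12 wide, 6 thick) runs 45 mm towards rack -x, then 35 mm down to a cross bar.
- keeper (a joint): Angle (rad) of the steel drop keeper, an inverted L of 90 g. 0: hanging shut on its stop, where it keeps the board from reaching or leaving the fence. Grows as the bar swings outwards, up and over to the back stop at 2.7. Light, slightly damped hinge, no spring: let go below about 2.0 it falls to 0, above about 2.25 to 2.7.
- keeper_bar (a point): Middle of the keeper's round cross bar, 12 in diameter, 120 long along the rack's y, held at its middle only: either half can be pinched from above. At keeper 0 it is at rack (-37, 0, 120) mm, laid back (2.7) at rack (34, 0, 206). Turns with the keeper.
- board: White slab 130 (x) x 160 (y) x 14 on two dark battens 24 high, 20 wide, along y; 38 thick in all, about 0.34 kg, loose. Origin under its middle at bench level as it lies, z up. Edge x = +65, batten flush with it, faces the fence at the start (within 15 degrees). Other batten at x -25 to -5. Parked: edge +65 on the bench, x down, white top face on the fence.
- board_lip (a point): Middle of the end face of the board's overhanging edge, away from the fence: board (-65, 0, 31) mm, axes as the board's. It overhangs its batten by 40, with 24 mm free height below. Parked, it is the top edge, 130 above the bench and 7 in front of the fence's face.
- flux_bottle: Bystander: white bottle with a green cap, 52 in diameter, 120 high; origin under its centre.
- bowl: Bystander: white bowl, 120 in diameter, 50 high; origin under its centre.
- tool_block: Bystander: wooden block 80 x 140 x 50 with upright tool handles to 100 high; origin under its centre.

How it is judged:
By the outcome, as a careful person would: the job done as asked, in the order asked, and still so for the second after the job is handed in, with the robot touching nothing.
It also fails if it takes over 72 s, if anything falls off the work surface, if the arm or the gripper's body presses on something with over 40 N, if the wrist force passes 120 N, or if a joint passes its speed limit or range.

## Working session

There is one attempt and no reset: what is moved stays moved. The work goes in short steps, Python scripts to look and compute and a shell command to move; the robot and the scene stay as the last step left them, time stands still between calls to the robot, and variables do not carry over. Pictures are saved under pics/ and viewed, and the job is handed in when it is done.

```bash
mkdir -p pics; ls
python3 - <<'E'
from rig import bot, vision
import cv2
print(bot.hold_point_z, bot.read_state())
for n in("side","top"):
    p,d=vision.capture(n); cv2.imwrite(f"pics/{n}0.png",p[...,::-1]); c=vision.get_calibration(n); print(n,c)
E
```

```text
pics
0.0187 {'time_s': 0.0, 'joint_positions': array([ 5.46319236e+01,  3.02775417e+01,  8.21564315e+01, -1.36482797e-04,
        6.76879644e+01, -1.02275199e+01]), 'qvel': array([-0.04536251, -0.04988607,  0.10782616,  0.05965085, -0.00633001,
        0.00795377]), 'tau': array([ 3.98034877e-05, -4.40052259e+01, -1.76591152e+01,  6.33121398e-02,
        5.80669334e-02, -1.50777123e-04]), 'position': array([0.26507431, 0.56520227, 0.22158664]), 'tcp_rot': array([[-9.05268459e-01,  4.24838209e-01, -1.23006927e-03],
       [ 4.24839824e-01,  9.05266871e-01, -1.73672684e-03],
       [ 3.75713039e-04, -2.09478644e-03, -9.99997735e-01]]), 'force': array([-0.13841024,  0.90507686,  0.58742792]), 'moment': array([ 0.01179715, -0.01295931,  0.01823565]), 'opening': 1.00233614328223}
side {'fx': 426.24504562585173, 'fy': 426.24504562585173, 'cx': 278.23055579640953, 'cy': 211.27063627223885, 'rvec': array([ 2.29200098, -0.30045381,  0.11552077]), 'tvec': array([-0.51201834,  0.16912548,  1.29129355])}
top {'fx': 507.3725879732213, 'fy': 507.3725879732213, 'cx': 284.1802966275634, 'cy': 210.00934015104505, 'rvec': array([ 2.12882357, -2.15967469,  0.21201095]), 'tvec': array([-0.03725513,  0.55876947,  1.17458724])}
```

View pics/side0.png

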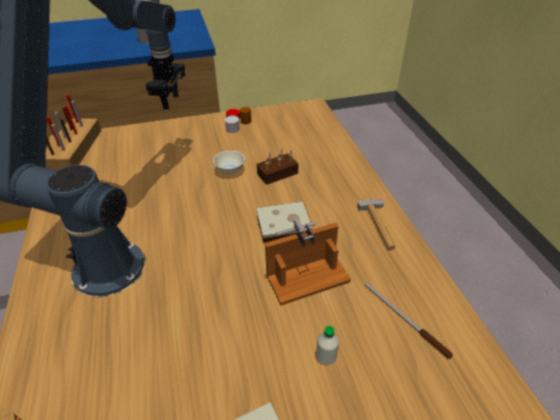

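View pics/top0.png

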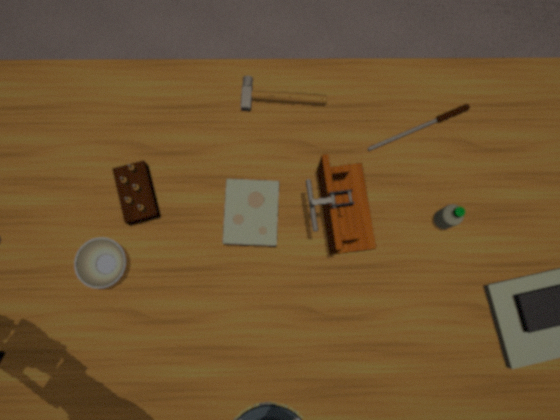

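The side view shows the board at about (285,218), the rack at (305,262) and the bar at (295,228). In the top view the board is at (251,212), the bar at (312,205) and the fence at (332,205), so the fence faces roughly world +y.

```bash
cat > h.py <<'E'
import numpy as np, cv2
from rig import bot, vision
def cal(n):
    c=vision.get_calibration(n); R=cv2.Rodrigues(np.array(c['rvec'],float))[0]; return c,R,np.array(c['tvec'],float)
def cloud(n,d):
    c,R,t=cal(n); v,u=np.mgrid[:d.shape[0],:d.shape[1]]
    P=np.stack([(u-c['cx'])/c['fx']*d,(v-c['cy'])/c['fy']*d,d],-1)
    return (P-t)@R
def ray(n,u,v,z):
    c,R,t=cal(n); r=R.T@np.array([(u-c['cx'])/c['fx'],(v-c['cy'])/c['fy'],1]); o=-R.T@t
    return o+r*(z-o[2])/r[2]
def proj(n,P):
    c,R,t=cal(n); q=R@np.array(P)+t; return c['fx']*q[0]/q[2]+c['cx'],c['fy']*q[1]/q[2]+c['cy']
E
python3 - <<'E'
from h import *
p,d=vision.capture("top"); W=cloud("top",d)
cv2.imwrite("pics/top1.png",cv2.resize(p[140:270,90:390],None,fx=2.6,fy=2.6,interpolation=cv2.INTER_CUBIC)[...,::-1])
hsv=cv2.cvtColor(p,cv2.COLOR_RGB2HSV)
# board
Z=W[...,2]; print("bench z",np.median(Z[300:380,200:400]))
m=(Z>0.02)&(Z<0.06); m[:, :205]=0; m[:,300:]=0; m[:150]=0;m[260:]=0
m=m.astype(np.uint8); n,l,s,_=cv2.connectedComponentsWithStats(m); k=1+s[1:,4].argmax(); m=l==k
Q=W[m]; print(m.sum(), np.median(Q[:,2]))
v,u=np.nonzero(m); XY=np.array([ray("top",a,b,0.038)[:2] for a,b in zip(u,v)])
r=cv2.minAreaRect((XY*1000).astype(np.float32)); print("board",r, cv2.boxPoints(r))
# fence/high stuff
for lo,hi in((.10,.135),(.13,.15),(.15,.18)):
    mm=(Z>lo)&(Z<hi); mm[:, :290]=0; mm[:,400:]=0; mm[:130]=0;mm[270:]=0
    Q=W[mm]; r=cv2.minAreaRect((Q[:,:2]*1000).astype(np.float32)); print(lo,mm.sum(),Q.mean(0),r,"\n",cv2.boxPoints(r))
E
```

```text
bench z -0.0002408140291606606
3497 0.03791069655470498Traceback (most recent call last):
  File "<stdin>", line 10, in <module>
  File "h.py", line 10, in ray
    c,R,t=cal(n); r=R.T@np.array([(u-c['cx'])/c['fx'],(v-c['cy'])/c['fy'],1]); o=-R.T@t
          ~~~^^^
  File "h.py", line 4, in cal
    c=vision.get_calibration(n); R=cv2.Rodrigues(np.array(c['rvec'],float))[0]; return c,R,np.array(c['tvec'],float)
ValueError: time passes only in moves, steps and waits
```

View pics/top1.png

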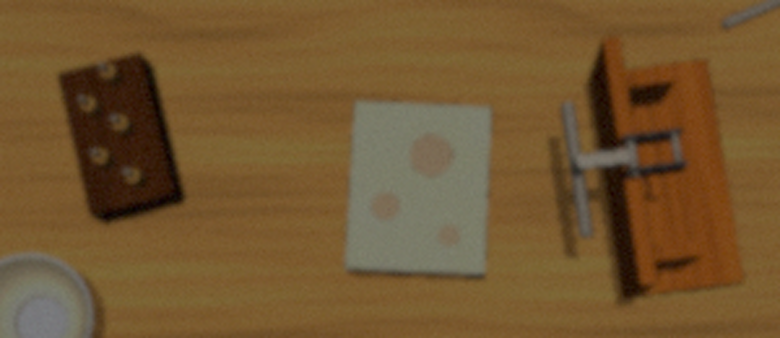

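```bash
sed -i 's/^def cal(n):/import functools\n@functools.lru_cache(None)\ndef cal(n):/' h.py
python3 - <<'E'
from h import *
p,d=vision.capture("top"); np.savez("top.npz",p=p,d=d); W=cloud("top",d)
Z=W[...,2]
m=(Z>0.02)&(Z<0.06); m[:, :205]=0; m[:,300:]=0; m[:150]=0;m[260:]=0
m=m.astype(np.uint8); n,l,s,_=cv2.connectedComponentsWithStats(m); k=1+s[1:,4].argmax(); m=l==k
Q=W[m]
r=cv2.minAreaRect((Q[:,:2]*1000).astype(np.float32)); print("board",r,"\n", cv2.boxPoints(r))
for lo,hi in((.10,.132),(.133,.147),(.15,.175)):
    mm=(Z>lo)&(Z<hi); mm[:, :290]=0; mm[:,400:]=0; mm[:130]=0;mm[270:]=0
    Q=W[mm]; r=cv2.minAreaRect((Q[:,:2]*1000).astype(np.float32)); print(lo,mm.sum(),Q.mean(0),r,"\n",cv2.boxPoints(r))
p,d=vision.capture("side"); np.savez("side.npz",p=p,d=d); W=cloud("side",d);Z=W[...,2]
cv2.imwrite("pics/side1.png",cv2.resize(p[140:380,190:390],None,fx=2.5,fy=2.5,interpolation=cv2.INTER_CUBIC)[...,::-1])
for lo,hi in((.10,.132),(.136,.146),(.15,.175)):
    mm=(Z>lo)&(Z<hi); mm[:, :240]=0; mm[:,370:]=0; mm[:200]=0;mm[310:]=0
    Q=W[mm]; r=cv2.minAreaRect((Q[:,:2]*1000).astype(np.float32)); print(lo,mm.sum(),Q.mean(0),r,"\n",cv2.boxPoints(r))
E
```

```text
board ((556.822265625, 35.1508674621582), (130.32481384277344, 160.92471313476562), 86.78692626953125) 
 [[472.83408  -25.399239]
 [633.50586  -34.41896 ]
 [640.8104    95.70097 ]
 [480.13867  104.720695]]
0.1 431 [ 0.55392867 -0.1226383   0.12092875] ((560.302978515625, -152.25460815429688), (217.67501831054688, 106.60863494873047), 5.769241809844971) 
 [[ 446.65848 -110.16087]
 [ 457.37503 -216.2295 ]
 [ 673.9475  -194.34834]
 [ 663.23096  -88.27971]]
0.133 644 [ 0.55855995 -0.15082869  0.13970289] ((560.0786743164062, -147.72586059570312), (210.54425048828125, 87.14251708984375), 25.25825309753418) 
 [[ 446.27942  -153.2398  ]
 [ 483.463    -232.05095 ]
 [ 673.8779   -142.21191 ]
 [ 636.69434   -63.400772]]
0.15 325 [ 0.56077118 -0.15190363  0.16086204] ((560.0712890625, -147.88632202148438), (34.57867431640625, 90.99779510498047), 7.8560051918029785) 
 [[ 536.7252  -105.17762]
 [ 549.1632  -195.32137]
 [ 583.41736 -190.59503]
 [ 570.9794  -100.45128]]
0.1 616 [ 0.55300187 -0.14822006  0.11704811] ((557.9006958007812, -131.03631591796875), (220.00062561035156, 62.21220397949219), 7.06787633895874) 
 [[ 444.9088   -113.701584]
 [ 452.56372  -175.44104 ]
 [ 670.8926   -148.37105 ]
 [ 663.2377    -86.63159 ]]
0.136 338 [ 0.55556025 -0.1544864   0.13915409] ((560.7661743164062, -153.24261474609375), (88.50420379638672, 209.90467834472656), 77.6526870727539) 
 [[ 448.77872 -174.02844]
 [ 653.8281  -218.91385]
 [ 672.75366 -132.45679]
 [ 467.70422  -87.57138]]
0.15 197 [ 0.56105539 -0.15795935  0.15932654] ((559.9801635742188, -150.1210479736328), (33.3344612121582, 93.67063903808594), 8.223356246948242) 
 [[ 536.78534  -106.151245]
 [ 550.1833   -198.85876 ]
 [ 583.175    -194.09085 ]
 [ 569.77704  -101.38333 ]]
```

View pics/side1.png

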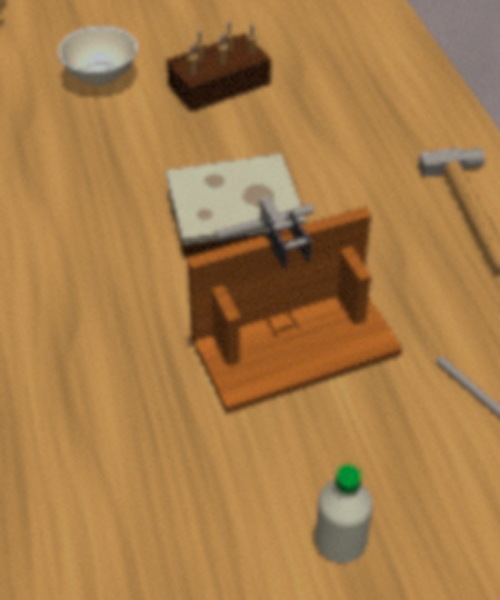

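Run:
```python
from h import *
for n in("top","side"):
    f=np.load(n+".npz"); W=cloud(n,f['d']).reshape(-1,3)*1000; 
    M=(W[:,0]>430)&(W[:,0]<690)&(W[:,1]<-70)&(W[:,1]>-280)
    W=W[M]
    # guess frame
    th=np.radians(7.0)
    for it in range(3):
        y=np.array([np.cos(th),np.sin(th)]); x=np.array([y[1],-y[0]])
        s=W[:,:2]@x; t=W[:,:2]@y
        tc=np.array([560,-130])@y
        top=(abs(W[:,2]-140)<4)&(abs(t-tc)<112)&(abs(t-tc)>25)
        med=np.median(s[top]); top&=abs(s-med)<25
        a=np.polyfit(t[top],s[top],1); th-=0*a[0]
        # front edge per t bin: min s
        fr=[];bk=[]
        for b in np.arange(tc-105,tc+105,6):
            k=top&(t>=b)&(t<b+6)
            if k.sum()>3: fr.append((b+3,s[k].min()));bk.append((b+3,s[k].max()))
        fr=np.array(fr);bk=np.array(bk)
        af=np.polyfit(fr[:,0],fr[:,1],1);ab=np.polyfit(bk[:,0],bk[:,1],1)
        th+=-np.arctan(a[0])*0 + np.arctan(-a[0])*-1*0
        th=th-np.arctan(a[0])
    print(n,"theta",np.degrees(th),"front s",fr[:,1].mean(),"back",bk[:,1].mean(),"med",med,"slopes",af[0],ab[0],"t range",t[top].min(),t[top].max(),"mid",t[top].min()/2+t[top].max()/2)
    bar=(W[:,2]>110)&(W[:,2]<132)&(s<np.mean(fr[:,1])-15)
    a=np.polyfit(t[bar],s[bar],1); print(" bar n",bar.sum(),"t",t[bar].min(),t[bar].max(),"s",s[bar].mean(),"slope",a[0],"ztop",np.percentile(W[bar,2],90))
    base=(W[:,2]<40)&(W[:,2]>8)&(s>np.mean(fr[:,1])+20); print(" base z",np.median(W[base,2]), "t",t[base].min(),t[base].max(),"smax",s[base].max())
    lug=(W[:,2]>150); print(" lug t",t[lug].min(),t[lug].max(),s[lug].min(),s[lug].max())
    for so in (np.mean(fr[:,1]),):
        print(" origin", so*x+y*(t[top].min()+t[top].max())/2, so)
```

```text
top theta 6.857572400516498 front s 208.88924851124108 back 223.45341324254176 med 215.79491679582594 slopes -0.00018704403342097858 0.0002561226648396868 t range 429.1704535454141 649.4149271796459 mid 539.29269036253
 bar n 252 t 479.0843354356466 598.6233347709991 s 170.82814845466405 slope -0.0013284547633052696 ztop 127.65387404686793
 base z 15.843181626302137 t 428.0926468756738 659.4540123828749 smax 325.19741533709066
 lug t 521.113849549834 555.6953390342155 168.10675824917755 259.41998374304194
 origin [ 560.37632109 -143.00245725] 208.88924851124108
side theta 6.887923474047923 front s 210.35840507139633 back 225.34499063882026 med 218.55679314216738 slopes 0.003251077204276592 -0.0008508526480084757 t range 428.7531790783263 649.4560201781716 mid 539.1045996282489
 bar n 131 t 478.40289413871466 597.4463004178249 s 174.15428392090823 slope 0.0010947679583651468 ztop 125.57526642841954
 base z 15.010040388738686 t 427.7540479031506 649.3879595411805 smax 328.35132042399135
 lug t 521.1979573183529 555.3908299890262 169.2963015982416 262.80833822517263
 origin [ 560.44147112 -144.18663383] 210.35840507139633
```

Run:
```python
from h import *
print(bot.read_state()['time_s'])
p=np.load("side.npz")['p']
cv2.imwrite("pics/grip.png",cv2.resize(p[0:130,100:230],None,fx=4,fy=4,interpolation=cv2.INTER_CUBIC)[...,::-1])
p,d=vision.capture("wrist"); cv2.imwrite("pics/w0.png",p[...,::-1]); print(vision.get_calibration("wrist"))
```

```text
0.25
{'fx': 325.19226210127806, 'fy': 325.19226210127806, 'cx': 291.4121868941977, 'cy': 212.52216358640038, 'rvec': array([-2.44453374, -1.55302865, -0.21664588]), 'tvec': array([-0.62404696, -0.03397471,  0.39161664])}
```

View pics/grip.png

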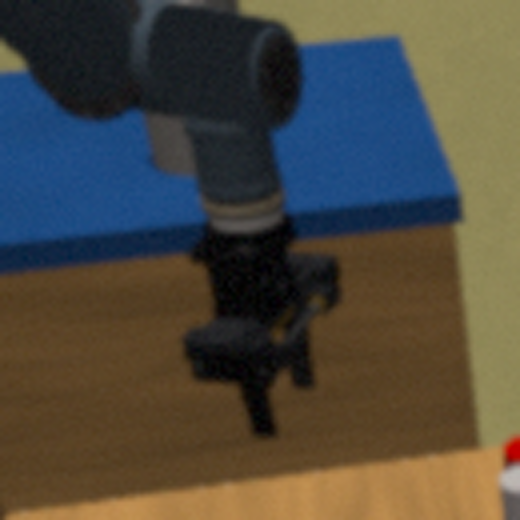

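View pics/w0.png

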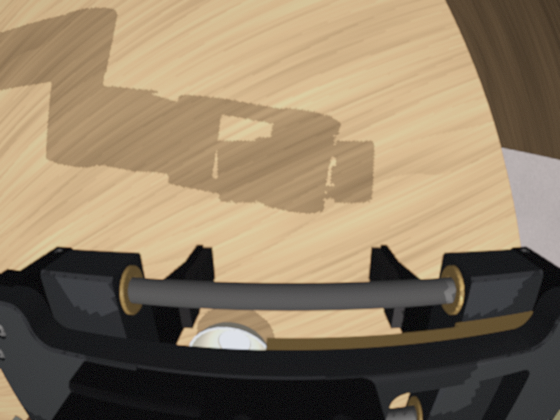

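The gripper body's long side (190) lies along the jaws. The pinch goes on the bar's near half, at rack y −42, or world (0.514, −0.111).

```bash
python3 -m handwheel '[{"hand":1,"dx":1.4,"dy":-3.8,"wz":0.1117},{"hand":1,"dx":1.4,"dy":-3.8,"wz":0.1117},{"hand":1,"dx":1.4,"dy":-3.8,"wz":0.1117},{"hand":1,"dx":1.4,"dy":-3.8,"wz":0.1117},{"hand":1,"dx":1.4,"dy":-3.8,"wz":0.1117},{"hand":1,"dx":1.4,"dy":-3.8},{"hand":1,"dx":1.4,"dy":-3.8},{"hand":1,"dx":1.4,"dy":-3.8},{"hand":0,"dx":1.4,"dy":-3.8},{"hand":0,"dx":1.4,"dy":-3.8}]'
python3 -m handwheel '[{"hand":0,"dx":1.4,"dy":-3.7},{"hand":0,"dx":1.4,"dy":-3.7},{"hand":0,"dx":1.4,"dy":-3.7},{"hand":0,"dx":1.4,"dy":-3.7},{"hand":0,"dx":1.4,"dy":-3.7},{"hand":0,"dx":1.4,"dy":-3.7},{"hand":0,"dx":1.4,"dy":-3.7},{"hand":0,"dx":1.1,"dy":-3.7},{"hand":0},{"hand":0}]'
python3 - <<'E'
from h import *
print({k:np.round(v,3) for k,v in bot.read_state().items()})
E
```

```text
{'time_s': np.float64(0.3), 'joint_positions': array([ 5.4631e+01,  3.0246e+01,  8.2108e+01, -1.0000e-03,  6.7687e+01,
       -1.0225e+01]), 'qvel': array([-0.002, -0.145, -0.191,  0.041,  0.076,  0.074]), 'tau': array([ 1.0000e-03, -4.3956e+01, -1.7655e+01,  6.3000e-02,  5.5000e-02,
       -0.0000e+00]), 'position': array([0.265, 0.566, 0.222]), 'tcp_rot': array([[-0.905,  0.425, -0.   ],
       [ 0.425,  0.905, -0.001],
       [ 0.   , -0.001, -1.   ]]), 'force': array([ 0.066,  0.098, -0.113]), 'moment': array([-0.002, -0.014,  0.008]), 'opening': np.float64(0.999)}invalid input
invalid input
```

```bash
python3 -m handwheel '[{"hand":1,"dx":1.4,"dy":-3.8,"dz":0,"wx":0,"wy":0,"wz":0.1117},{"hand":1,"dx":1.4,"dy":-3.8,"dz":0,"wx":0,"wy":0,"wz":0.1117},{"hand":1,"dx":1.4,"dy":-3.8,"dz":0,"wx":0,"wy":0,"wz":0.1117},{"hand":1,"dx":1.4,"dy":-3.8,"dz":0,"wx":0,"wy":0,"wz":0.1117},{"hand":1,"dx":1.4,"dy":-3.8,"dz":0,"wx":0,"wy":0,"wz":0.1117},{"hand":1,"dx":1.4,"dy":-3.8,"dz":0,"wx":0,"wy":0,"wz":0},{"hand":1,"dx":1.4,"dy":-3.8,"dz":0,"wx":0,"wy":0,"wz":0},{"hand":1,"dx":1.4,"dy":-3.8,"dz":0,"wx":0,"wy":0,"wz":0},{"hand":0,"dx":1.4,"dy":-3.8,"dz":0,"wx":0,"wy":0,"wz":0},{"hand":0,"dx":1.4,"dy":-3.8,"dz":0,"wx":0,"wy":0,"wz":0}]'
```

```text
time_s: 1.3
position: [0.406, 0.1843, 0.2228]
tcp_rot: [[-0.993, -0.12, 0.001], [-0.12, 0.993, 0.0], [-0.001, 0.0, -1.0]]
force: [0.9, 0.0, 0.2]
opening: 0.894
```

```bash
python3 -m handwheel '[{"hand":-0.4,"dx":1.4,"dy":-3.7,"dz":0,"wx":0,"wy":0,"wz":0},{"hand":-0.4,"dx":1.4,"dy":-3.7,"dz":0,"wx":0,"wy":0,"wz":0},{"hand":-0.4,"dx":1.4,"dy":-3.7,"dz":0,"wx":0,"wy":0,"wz":0},{"hand":-0.4,"dx":1.4,"dy":-3.7,"dz":0,"wx":0,"wy":0,"wz":0},{"hand":-0.4,"dx":1.4,"dy":-3.7,"dz":0,"wx":0,"wy":0,"wz":0},{"hand":-0.4,"dx":1.4,"dy":-3.7,"dz":-1,"wx":0,"wy":0,"wz":0},{"hand":-0.4,"dx":1.4,"dy":-3.7,"dz":-2,"wx":0,"wy":0,"wz":0},{"hand":-0.4,"dx":1.0,"dy":-3.6,"dz":-2,"wx":0,"wy":0,"wz":0},{"hand":-0.4,"dx":0,"dy":0,"dz":0,"wx":0,"wy":0,"wz":0},{"hand":-0.4,"dx":0,"dy":0,"dz":0,"wx":0,"wy":0,"wz":0}]'
python3 - <<'E'
from h import *
p,d=vision.capture("side"); cv2.imwrite("pics/s2.png",cv2.resize(p[120:320,190:390],None,fx=3,fy=3,interpolation=cv2.INTER_CUBIC)[...,::-1])
p,d=vision.capture("wrist"); cv2.imwrite("pics/w2.png",p[...,::-1])
print({k:np.round(v,2).tolist() for k,v in bot.read_state().items()})
E
```

```text
time_s: 2.3
position: [0.513, -0.1096, 0.1719]
tcp_rot: [[-0.993, -0.117, -0.002], [-0.117, 0.993, 0.001], [0.002, 0.001, -1.0]]
force: [0.2, 0.5, -0.2]
opening: 0.3
{'time_s': 2.4, 'joint_positions': [-24.15, 26.49, 99.42, 0.02, 54.12, -121.05], 'qvel': [0.93, -0.81, 0.21, -0.03, -0.24, -0.12], 'tau': [-0.63, -36.54, -14.0, -0.08, 0.03, 0.0], 'position': [0.51, -0.11, 0.17], 'tcp_rot': [[-0.99, -0.12, -0.0], [-0.12, 0.99, 0.0], [0.0, 0.0, -1.0]], 'force': [-1.23, -0.7, -0.2], 'moment': [0.04, 0.05, -0.02], 'opening': 0.3}
```

View pics/s2.png

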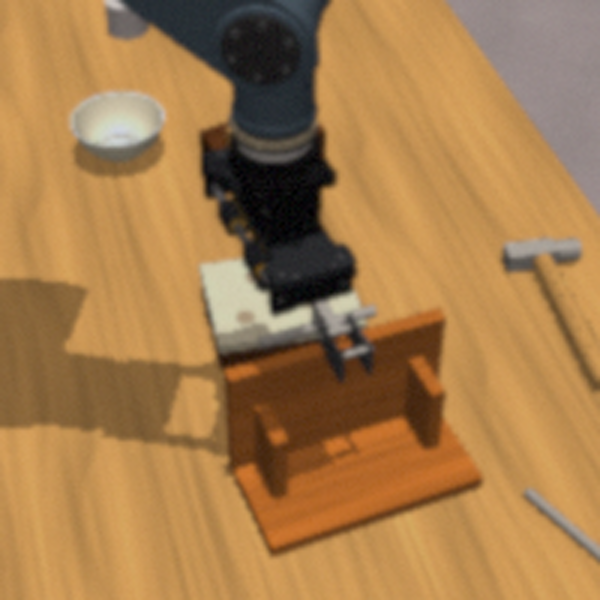

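View pics/w2.png

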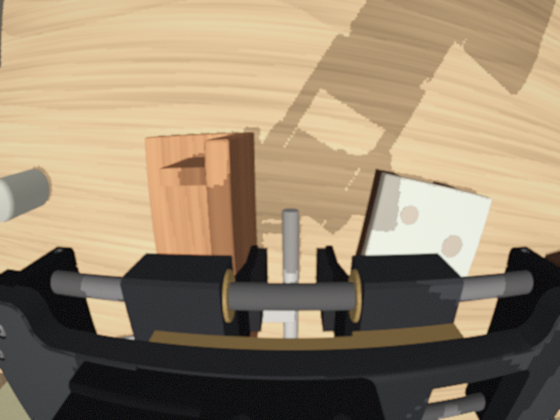

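The wrist view shows the bar at column 290, centred between the fingers (258 to 325). I'll descend and pinch.

```bash
python3 -m handwheel '[{"hand":-0.4,"dx":0,"dy":-0.1,"dz":-2,"wx":0,"wy":0,"wz":0},{"hand":-0.4,"dx":0,"dy":0,"dz":-2,"wx":0,"wy":0,"wz":0},{"hand":-0.4,"dx":0,"dy":0,"dz":-2,"wx":0,"wy":0,"wz":0},{"hand":-0.4,"dx":0,"dy":0,"dz":-0.9,"wx":0,"wy":0,"wz":0},{"hand":-0.4,"dx":0,"dy":0,"dz":0,"wx":0,"wy":0,"wz":0}]'
python3 -m handwheel '[{"hand":-1,"dx":0,"dy":0,"dz":0,"wx":0,"wy":0,"wz":0},{"hand":-1,"dx":0,"dy":0,"dz":0,"wx":0,"wy":0,"wz":0},{"hand":-1,"dx":0,"dy":0,"dz":0,"wx":0,"wy":0,"wz":0},{"hand":-1,"dx":0,"dy":0,"dz":0,"wx":0,"wy":0,"wz":0}]'
```

```text
time_s: 2.9
position: [0.5128, -0.1089, 0.1032]
tcp_rot: [[-0.993, -0.121, -0.002], [-0.121, 0.993, 0.001], [0.002, 0.001, -1.0]]
force: [-0.1, 1.0, 0.9]
opening: 0.3
time_s: 3.3
position: [0.5141, -0.1096, 0.1045]
tcp_rot: [[-0.993, -0.119, 0.002], [-0.119, 0.993, 0.001], [-0.002, 0.0, -1.0]]
force: [1.4, 4.5, 4.9]
opening: 0.128
```

Run:
```python
import numpy as np
th=np.linspace(0,2.55,13); a=np.radians(217.9)-th
x=5.7*np.cos(a); z=5.7*np.sin(a)
for t,dx,dz in zip(th[1:],np.diff(x),np.diff(z)): print(round(t,2),"dx %.2f dy %.2f dz %.2f"%(dx*.1196,-dx*.9928,dz))
```

```text
0.21 dx -0.08 dy 0.63 dz 1.03
0.42 dx -0.05 dy 0.40 dz 1.14
0.64 dx -0.02 dy 0.16 dz 1.20
0.85 dx 0.01 dy -0.10 dz 1.20
1.06 dx 0.04 dy -0.35 dz 1.16
1.27 dx 0.07 dy -0.58 dz 1.06
1.49 dx 0.10 dy -0.79 dz 0.91
1.7 dx 0.12 dy -0.96 dz 0.72
1.91 dx 0.13 dy -1.09 dz 0.50
2.12 dx 0.14 dy -1.17 dz 0.26
2.34 dx 0.14 dy -1.20 dz 0.00
2.55 dx 0.14 dy -1.17 dz -0.25
```

```bash
python3 -m handwheel '[{"hand":-1,"dx":-0.08,"dy":0.63,"dz":1.03,"wx":0,"wy":0,"wz":0},{"hand":-1,"dx":-0.05,"dy":0.40,"dz":1.14,"wx":0,"wy":0,"wz":0},{"hand":-1,"dx":-0.02,"dy":0.16,"dz":1.2,"wx":0,"wy":0,"wz":0},{"hand":-1,"dx":0.01,"dy":-0.1,"dz":1.2,"wx":0,"wy":0,"wz":0},{"hand":-1,"dx":0.04,"dy":-0.35,"dz":1.16,"wx":0,"wy":0,"wz":0},{"hand":-1,"dx":0.07,"dy":-0.58,"dz":1.06,"wx":0,"wy":0,"wz":0}]'
python3 -m handwheel '[{"hand":-1,"dx":0.1,"dy":-0.79,"dz":0.91,"wx":0,"wy":0,"wz":0},{"hand":-1,"dx":0.12,"dy":-0.96,"dz":0.72,"wx":0,"wy":0,"wz":0},{"hand":-1,"dx":0.13,"dy":-1.09,"dz":0.5,"wx":0,"wy":0,"wz":0},{"hand":-1,"dx":0.14,"dy":-1.17,"dz":0.26,"wx":0,"wy":0,"wz":0},{"hand":-1,"dx":0.14,"dy":-1.2,"dz":0,"wx":0,"wy":0,"wz":0},{"hand":-1,"dx":0.14,"dy":-1.17,"dz":-0.25,"wx":0,"wy":0,"wz":0},{"hand":-1,"dx":0,"dy":0,"dz":0,"wx":0,"wy":0,"wz":0}]'
python3 - <<'E'
from h import *
p,d=vision.capture("side"); cv2.imwrite("pics/s3.png",cv2.resize(p[120:320,190:390],None,fx=3,fy=3,interpolation=cv2.INTER_CUBIC)[...,::-1])
E
```

```text
time_s: 3.9
position: [0.5132, -0.1046, 0.173]
tcp_rot: [[-0.993, -0.117, 0.001], [-0.117, 0.993, 0.008], [-0.002, 0.007, -1.0]]
force: [5.6, 13.1, 1.7]
opening: 0.127
time_s: 4.6
position: [0.5215, -0.1739, 0.1957]
tcp_rot: [[-0.993, -0.119, 0.003], [-0.119, 0.993, -0.003], [-0.002, -0.003, -1.0]]
force: [-0.7, 0.5, 8.9]
opening: 0.129
```

View pics/s3.png

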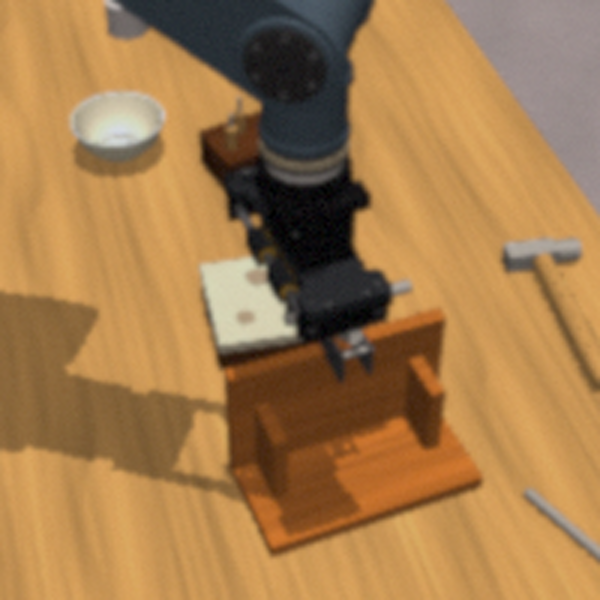

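The keeper is laid over, with its bar still in the fingers. I'll open, rise and check.

```bash
python3 -m handwheel '[{"hand":0.6,"dx":0,"dy":0,"dz":0,"wx":0,"wy":0,"wz":0},{"hand":0.6,"dx":0,"dy":0,"dz":0,"wx":0,"wy":0,"wz":0},{"hand":0.6,"dx":0,"dy":-0.5,"dz":0,"wx":0,"wy":0,"wz":0},{"hand":0.6,"dx":0,"dy":0,"dz":1,"wx":0,"wy":0,"wz":0},{"hand":0.6,"dx":0,"dy":0,"dz":2,"wx":0,"wy":0,"wz":0},{"hand":0.6,"dx":0,"dy":0,"dz":2,"wx":0,"wy":0,"wz":0},{"hand":0.6,"dx":0,"dy":2,"dz":2,"wx":0,"wy":0,"wz":0},{"hand":0.6,"dx":0,"dy":4,"dz":1,"wx":0,"wy":0,"wz":0},{"hand":0.6,"dx":0,"dy":4.5,"dz":0,"wx":0,"wy":0,"wz":0},{"hand":0.6,"dx":0,"dy":4.5,"dz":0,"wx":0,"wy":0,"wz":0}]'
python3 - <<'E'
from h import *
p,d=vision.capture("side"); cv2.imwrite("pics/s4.png",cv2.resize(p[120:320,190:390],None,fx=3,fy=3,interpolation=cv2.INTER_CUBIC)[...,::-1])
W=cloud("side",d).reshape(-1,3)*1000
M=(W[:,2]>180)&(W[:,1]<-140)&(W[:,1]>-240)&(W[:,0]>450)&(W[:,0]<690); Q=W[M]
x=np.array([.1196,-.9928]);y=np.array([.9928,.1196])
print(M.sum(),"s-208.6:",np.percentile(Q[:,:2]@x-208.6,[5,50,95]),"t",np.percentile(Q[:,:2]@y-539.2,[0,100]),"z",np.percentile(Q[:,2],[5,50,95]))
E
```

```text
time_s: 5.65
position: [0.5208, -0.0264, 0.2739]
tcp_rot: [[-0.993, -0.118, 0.001], [-0.118, 0.993, -0.0], [-0.001, -0.001, -1.0]]
force: [1.0, 0.3, 1.0]
opening: 0.792
235 s-208.6: [30.4315434  37.52707078 45.07355228] t [-60.3744385   58.78965884] z [186.83128269 208.0137486  212.26659746]
```

View pics/s4.png

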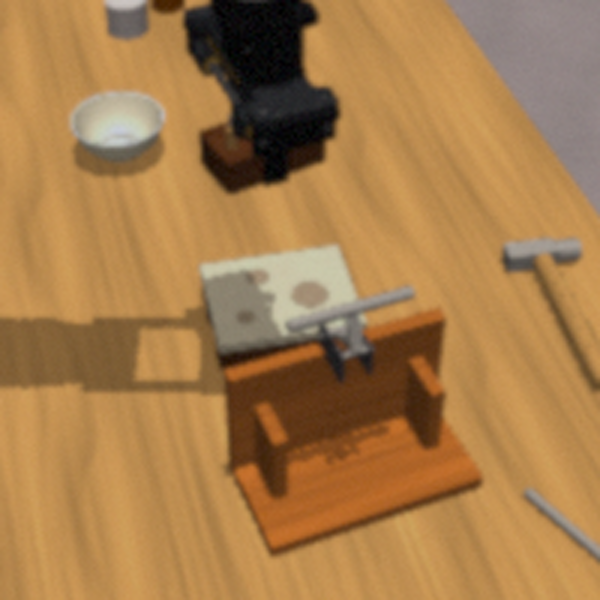

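The keeper stays laid back, with its bar at about rack (36, 206). Before tilting in behind the board I'll check how much room the tool block and bowl leave.

Run:
```python
from h import *
f=np.load("top.npz"); W=cloud("top",f['d'])*1000
Z=W[...,2]
for nm,(a,b,c,e) in dict(block=(150,235,105,170),bowl=(228,300,65,135),bottle=(190,240,430,475)).items():
    w=W[a:b,c:e].reshape(-1,3); Q=w[w[:,2]>20]; r=cv2.minAreaRect(Q[:,:2].astype(np.float32)); print(nm,r,cv2.boxPoints(r).tolist(), Q[:,2].max())
```

```text
block ((485.9742431640625, 202.45118713378906), (488.1682434082031, 132.6035919189453), 42.508094787597656) [[261.2401123046875, 86.40141296386719], [350.839599609375, -11.351547241210938], [710.7083740234375, 318.5009765625], [621.10888671875, 416.25390625]] 1253.0160148862806
bowl ((425.6160888671875, 216.21670532226562), (464.4595947265625, 117.44205474853516), 86.0002670288086) [[350.8396301269531, -11.3515625], [467.9956359863281, -19.543365478515625], [500.3925476074219, 443.78497314453125], [383.2365417480469, 451.9767761230469]] 1253.0160148862806
bottle ((447.9773254394531, -237.3323974609375), (50.62714767456055, 491.9461669921875), 23.140653610229492) [[328.0355224609375, -21.097570419311523], [521.3652954101562, -473.4631652832031], [567.9191284179688, -453.5672302246094], [374.58935546875, -1.201629638671875]] 1253.0160148862806
```

Run:
```python
from h import *
f=np.load("top.npz"); W=cloud("top",f['d'])*1000
for nm,(a,b,c,e) in dict(block=(150,235,105,170),bowl=(228,300,65,135),bottle=(190,240,430,475)).items():
    w=W[a:b,c:e].reshape(-1,3); Q=w[(w[:,2]>20)&(w[:,2]<140)]; r=cv2.minAreaRect(Q[:,:2].astype(np.float32)); print(nm,np.round(cv2.boxPoints(r)).tolist(), Q[:,2].max())
```

```text
block [[529.0, 336.0], [550.0, 257.0], [687.0, 293.0], [666.0, 372.0]] 105.08537349251445
bowl [[364.0, 350.0], [475.0, 314.0], [512.0, 427.0], [400.0, 463.0]] 56.87052367918825
bottle [[504.0, -430.0], [520.0, -472.0], [567.0, -454.0], [551.0, -412.0]] 125.44642636044313
```

The block's near corner is at (0.55, 0.257) and 50 mm high, so I'll descend close behind the lip instead of sliding in from far back. First comes the yaw and tilt, up high, with the jaws fully open.

```bash
python3 -m handwheel '[{"hand":1,"dx":0.5,"dy":1.4,"dz":0,"wx":0,"wy":0,"wz":-0.087},{"hand":1,"dx":0.5,"dy":1.4,"dz":0,"wx":0,"wy":0,"wz":-0.087},{"hand":1,"dx":0.5,"dy":1.4,"dz":0,"wx":-0.1368,"wy":0.0077,"wz":0},{"hand":1,"dx":0.5,"dy":1.4,"dz":0,"wx":-0.1368,"wy":0.0077,"wz":0},{"hand":1,"dx":0.5,"dy":1.4,"dz":0,"wx":-0.1368,"wy":0.0077,"wz":0},{"hand":1,"dx":0.5,"dy":1.4,"dz":0,"wx":-0.1368,"wy":0.0077,"wz":0},{"hand":1,"dx":0.5,"dy":1.3,"dz":0,"wx":-0.1368,"wy":0.0077,"wz":0},{"hand":1,"dx":0.4,"dy":1.1,"dz":0,"wx":-0.1368,"wy":0.0077,"wz":0},{"hand":1,"dx":0,"dy":0,"dz":0,"wx":-0.1368,"wy":0.0077,"wz":0},{"hand":1,"dx":0,"dy":0,"dz":0,"wx":0,"wy":0,"wz":0}]'
python3 - <<'E'
from h import *
p,d=vision.capture("side"); cv2.imwrite("pics/s5.png",p[...,::-1])
print({k:np.round(v,3).tolist() for k,v in bot.read_state().items()})
E
```

```text
time_s: 6.7
position: [0.5588, 0.0827, 0.2691]
tcp_rot: [[-0.999, 0.022, -0.048], [0.052, 0.572, -0.819], [0.009, -0.82, -0.572]]
force: [0.1, -0.7, -0.2]
opening: 1.0
{'time_s': 6.75, 'joint_positions': [20.354, 38.38, 80.46, -48.573, 90.625, -53.793], 'qvel': [-2.503, -3.409, -0.58, -0.148, -0.46, -0.382], 'tau': [1.13, -45.633, -14.572, -2.331, 1.812, 0.0], 'position': [0.559, 0.082, 0.271], 'tcp_rot': [[-0.999, 0.026, -0.047], [0.053, 0.574, -0.817], [0.006, -0.819, -0.574]], 'force': [-0.336, 0.291, -0.124], 'moment': [0.487, 0.012, -0.008], 'opening': 1.0}
```

View pics/s5.png

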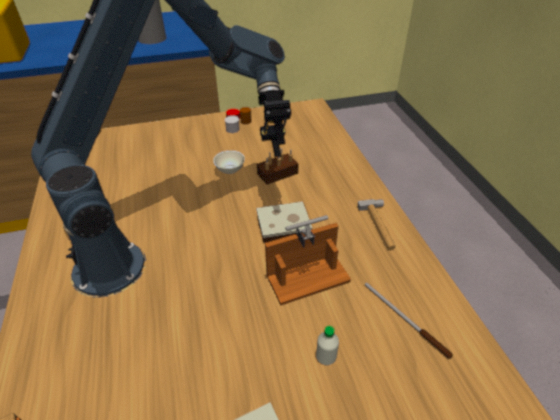

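```bash
python3 -m handwheel '[{"hand":1,"dx":0,"dy":0,"dz":-3,"wx":0,"wy":0,"wz":0},{"hand":1,"dx":0,"dy":0,"dz":-3,"wx":0,"wy":0,"wz":0},{"hand":1,"dx":0,"dy":0,"dz":-3,"wx":0,"wy":0,"wz":0},{"hand":1,"dx":0,"dy":0,"dz":-3,"wx":0,"wy":0,"wz":0},{"hand":1,"dx":0,"dy":0,"dz":-3,"wx":0,"wy":0,"wz":0},{"hand":1,"dx":0,"dy":0,"dz":-2,"wx":0,"wy":0,"wz":0},{"hand":1,"dx":0,"dy":0,"dz":0,"wx":0,"wy":0,"wz":0}]'
python3 - <<'E'
from h import *
p,d=vision.capture("side"); cv2.imwrite("pics/s6.png",cv2.resize(p[80:280,190:390],None,fx=3,fy=3,interpolation=cv2.INTER_CUBIC)[...,::-1])
p,d=vision.capture("wrist"); cv2.imwrite("pics/w6.png",p[...,::-1])
E
```

```text
time_s: 7.45
position: [0.5592, 0.0788, 0.102]
tcp_rot: [[-0.998, 0.03, -0.05], [0.058, 0.574, -0.816], [0.004, -0.818, -0.575]]
force: [-0.6, -0.7, 0.8]
opening: 1.001
```

View pics/s6.png

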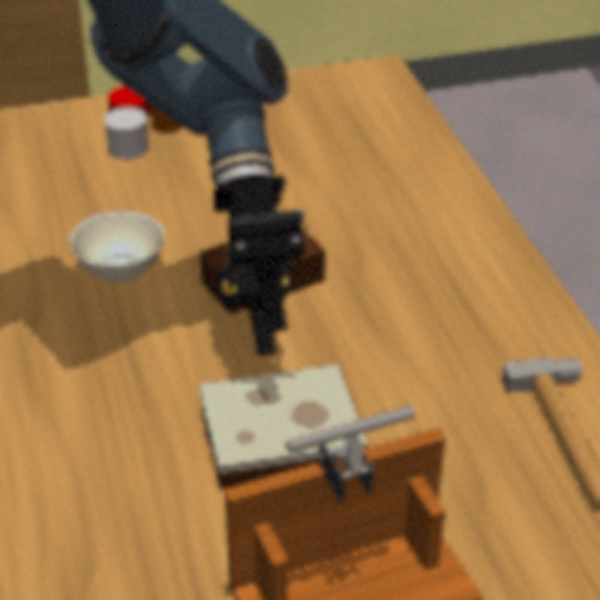

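View pics/w6.png

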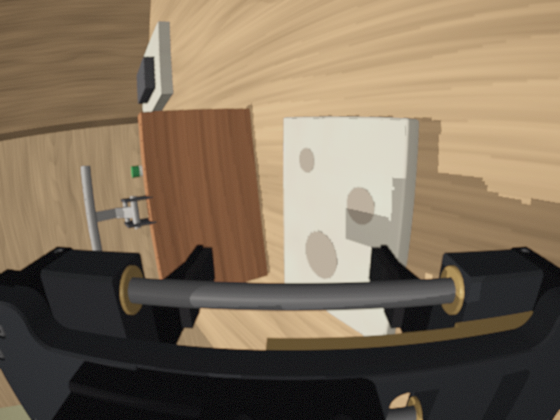

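The lip end face is at about column 410 in the wrist view, just ahead of the lower finger. I'll back off 5 mm, descend, then slide under.

```bash
python3 -m handwheel '[{"hand":1,"dx":0,"dy":0.6,"dz":0,"wx":0,"wy":0,"wz":0},{"hand":1,"dx":0,"dy":0,"dz":-1.5,"wx":0,"wy":0,"wz":0},{"hand":1,"dx":0,"dy":0,"dz":-1.5,"wx":0,"wy":0,"wz":0},{"hand":1,"dx":0,"dy":0,"dz":-1.2,"wx":0,"wy":0,"wz":0},{"hand":1,"dx":0,"dy":0,"dz":-0.7,"wx":0,"wy":0,"wz":0},{"hand":1,"dx":0,"dy":0,"dz":0,"wx":0,"wy":0,"wz":0}]'
python3 - <<'E'
from h import *
p,d=vision.capture("side"); cv2.imwrite("pics/s7.png",cv2.resize(p[80:280,190:390],None,fx=3,fy=3,interpolation=cv2.INTER_CUBIC)[...,::-1])
print({k:np.round(v,3).tolist() for k,v in bot.read_state().items()})
E
```

```text
time_s: 8.15
position: [0.559, 0.0863, 0.0521]
tcp_rot: [[-0.998, 0.028, -0.048], [0.055, 0.573, -0.818], [0.005, -0.819, -0.573]]
force: [-0.5, -0.3, -0.2]
opening: 1.001
{'time_s': 8.2, 'joint_positions': [20.762, 56.297, 83.372, -50.096, 77.238, -37.543], 'qvel': [-0.138, -1.185, -0.373, -0.227, 0.162, -0.063], 'tau': [0.014, -50.824, -7.829, -1.693, 2.344, -0.052], 'position': [0.559, 0.086, 0.053], 'tcp_rot': [[-0.998, 0.029, -0.047], [0.055, 0.573, -0.818], [0.004, -0.819, -0.573]], 'force': [0.037, 0.287, -1.384], 'moment': [0.495, 0.004, 0.005], 'opening': 1.003}
```

View pics/s7.png

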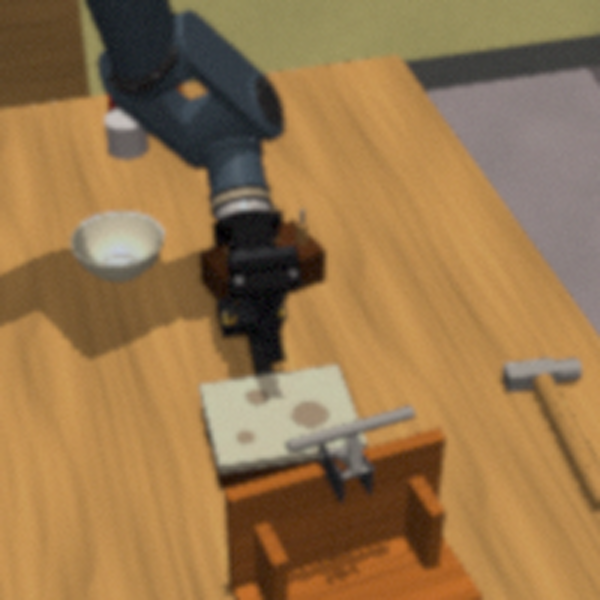

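```bash
python3 -m handwheel '[{"hand":1,"dx":-0.05,"dy":-0.7,"dz":0,"wx":0,"wy":0,"wz":0},{"hand":1,"dx":-0.05,"dy":-0.7,"dz":0,"wx":0,"wy":0,"wz":0},{"hand":1,"dx":0,"dy":-0.6,"dz":0,"wx":0,"wy":0,"wz":0},{"hand":1,"dx":0,"dy":0,"dz":0,"wx":0,"wy":0,"wz":0}]'
python3 - <<'E'
from h import *
p,d=vision.capture("wrist"); cv2.imwrite("pics/w8.png",p[...,::-1])
E
```

```text
time_s: 8.6
position: [0.5589, 0.0656, 0.0542]
tcp_rot: [[-0.998, 0.031, -0.047], [0.056, 0.574, -0.817], [0.001, -0.819, -0.574]]
force: [-0.1, -1.1, -0.4]
opening: 1.002
```

View pics/w8.png

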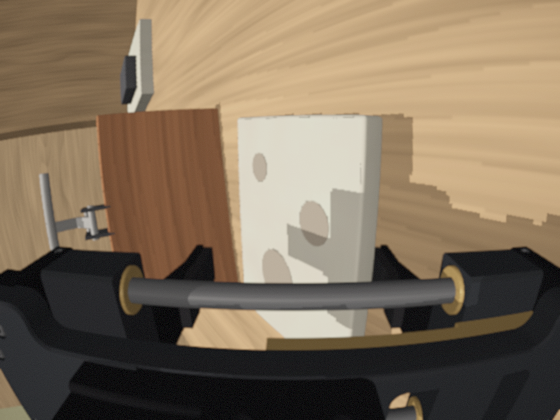

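The slab edge is now between the fingers (columns 240 to 380). I'll lift the lip along its arc with a slight forward lead.

```bash
python3 -m handwheel '[{"hand":1,"dx":0,"dy":-0.3,"dz":0.6,"wx":0,"wy":0,"wz":0},{"hand":1,"dx":0,"dy":-0.3,"dz":0.6,"wx":0,"wy":0,"wz":0},{"hand":1,"dx":0,"dy":-0.3,"dz":0.6,"wx":0,"wy":0,"wz":0},{"hand":1,"dx":0,"dy":-0.3,"dz":0.5,"wx":0,"wy":0,"wz":0},{"hand":1,"dx":0,"dy":0,"dz":0,"wx":0,"wy":0,"wz":0}]'
python3 - <<'E'
from h import *
p,d=vision.capture("side"); cv2.imwrite("pics/s9.png",cv2.resize(p[80:280,190:390],None,fx=3,fy=3,interpolation=cv2.INTER_CUBIC)[...,::-1])
p,d=vision.capture("wrist"); cv2.imwrite("pics/w9.png",p[...,::-1])
E
```

```text
time_s: 9.15
position: [0.5592, 0.0543, 0.0779]
tcp_rot: [[-0.998, 0.032, -0.046], [0.055, 0.573, -0.817], [0.0, -0.819, -0.574]]
force: [-1.0, 0.4, -2.1]
opening: 1.0
```

View pics/s9.png

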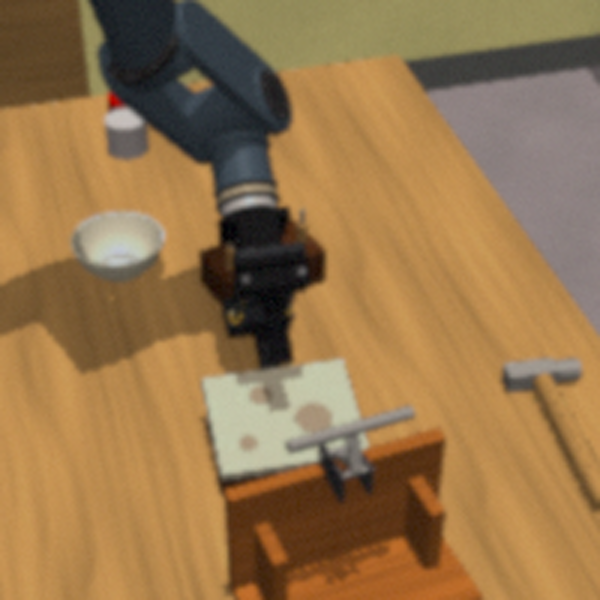

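View pics/w9.png

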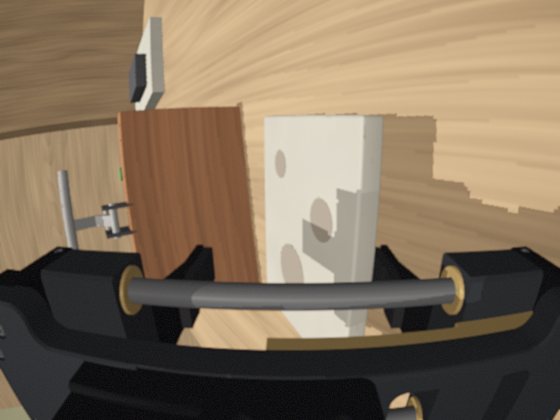

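The lip is rising: the shadow under it has widened and force z is −2 N. Continuing.

```bash
python3 -m handwheel '[{"hand":1,"dx":0,"dy":-0.4,"dz":0.7,"wx":0,"wy":0,"wz":0},{"hand":1,"dx":0,"dy":-0.4,"dz":0.7,"wx":0,"wy":0,"wz":0},{"hand":1,"dx":0,"dy":-0.45,"dz":0.7,"wx":0,"wy":0,"wz":0},{"hand":1,"dx":0,"dy":-0.5,"dz":0.7,"wx":0,"wy":0,"wz":0},{"hand":1,"dx":0,"dy":-0.5,"dz":0.7,"wx":0,"wy":0,"wz":0},{"hand":1,"dx":0,"dy":-0.6,"dz":0.7,"wx":0,"wy":0,"wz":0},{"hand":1,"dx":0,"dy":0,"dz":0,"wx":0,"wy":0,"wz":0}]'
python3 - <<'E'
from h import *
p,d=vision.capture("side"); cv2.imwrite("pics/s10.png",cv2.resize(p[80:280,190:390],None,fx=3,fy=3,interpolation=cv2.INTER_CUBIC)[...,::-1])
p,d=vision.capture("wrist"); cv2.imwrite("pics/w10.png",p[...,::-1])
E
```

```text
time_s: 9.95
position: [0.559, 0.025, 0.1202]
tcp_rot: [[-0.998, 0.032, -0.046], [0.056, 0.573, -0.818], [0.0, -0.819, -0.574]]
force: [0.2, 1.7, -0.2]
opening: 0.999
```

View pics/s10.png

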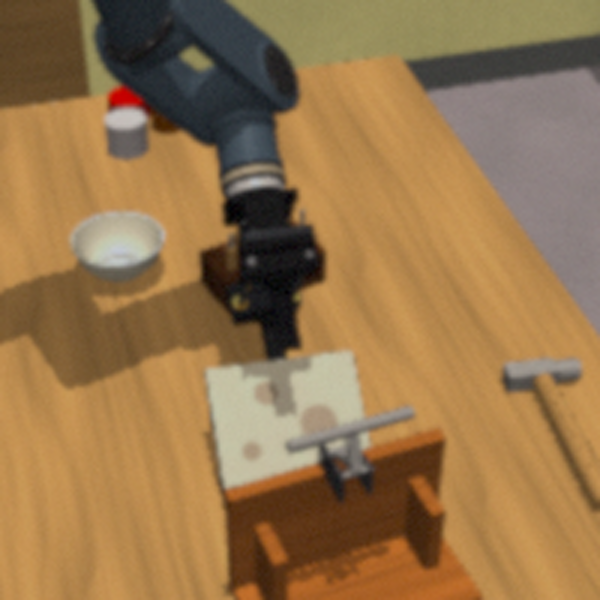

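View pics/w10.png

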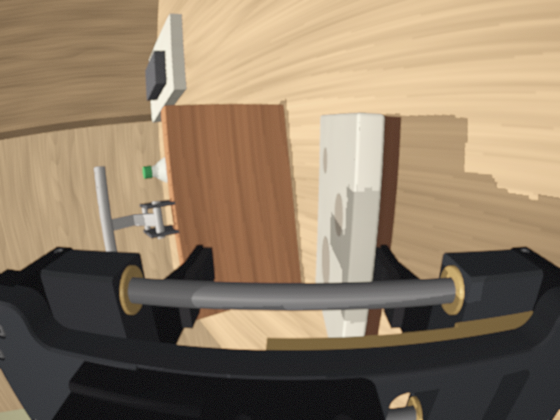

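```bash
cat >> h.py <<'E'
def boardfit(d,p,n="side",xr=(470,650),yr=(-140,110),zr=(30,190)):
    W=cloud(n,d)*1000
    hsv=cv2.cvtColor(p,cv2.COLOR_RGB2HSV)
    m=(hsv[...,1]<90)&(hsv[...,2]>110)&(W[...,0]>xr[0])&(W[...,0]<xr[1])&(W[...,1]>yr[0])&(W[...,1]<yr[1])&(W[...,2]>zr[0])&(W[...,2]<zr[1])
    l=cv2.connectedComponentsWithStats(m.astype(np.uint8)); k=1+l[2][1:,4].argmax(); Q=W[l[1]==k]
    for _ in range(4):
        c=Q.mean(0); nn=np.linalg.svd(Q-c,full_matrices=False)[2][2]; nn=nn*np.sign(nn[2]+1e-9); r=(Q-c)@nn; Q=Q[abs(r)<max(2.5*r.std(),3)]
    return Q,c,nn
E
python3 - <<'E'
from h import *
p,d=vision.capture("side"); Q,c,n=boardfit(d,p); print(len(Q),c,n,"tilt",np.degrees(np.arccos(n[2])))
for k in np.percentile(Q,[1,99],axis=0): print(k)
i=Q[:,2]>np.percentile(Q[:,2],96); print("top edge",Q[i].mean(0)); i=Q[:,2]<np.percentile(Q[:,2],4); print("low",Q[i].mean(0))
f=np.array([-.056,-.998]); print("normal fwd",n[:2]@f)
print(bot.read_state()['position'])
E
```

```text
1561 [545.4229453    3.92226111  69.96098621] [-0.03381492 -0.52869941  0.8481353 ] tilt 31.99057039491332
[475.34484167 -50.18669888  33.26306742]
[632.95101525  51.9721558   99.68645595]
top edge [556.12056307  46.00706232  98.96054336]
low [504.65275002 -47.13340524  34.80292292]
normal fwd 0.5295356487251328
[0.55903719 0.0260816  0.11884304]
```

The board is tilted 32° with about 11 mm of pad overlap. I'll slide the fingers 12 mm deeper along the slab before closing.

```bash
python3 -m handwheel '[{"hand":1,"dx":-0.02,"dy":-0.35,"dz":-0.2,"wx":0,"wy":0,"wz":0},{"hand":1,"dx":-0.02,"dy":-0.35,"dz":-0.2,"wx":0,"wy":0,"wz":0},{"hand":1,"dx":-0.02,"dy":-0.35,"dz":-0.2,"wx":0,"wy":0,"wz":0},{"hand":1,"dx":0,"dy":0,"dz":0,"wx":0,"wy":0,"wz":0}]'
python3 - <<'E'
from h import *
p,d=vision.capture("side"); Q,c,n=boardfit(d,p); print(len(Q),c,n,"tilt",np.degrees(np.arccos(n[2])))
i=Q[:,2]>np.percentile(Q[:,2],96); print("top edge",Q[i].mean(0),Q[:,2].max(),np.percentile(Q[:,1],99))
T=bot.read_state(); P=T['position']*1000; R=T['tcp_rot']
L=np.array([558,np.percentile(Q[:,1],99),np.percentile(Q[:,2],99)+1])-14*n
print("lip bottom in tool", R.T@(L-P))
E
```

```text
time_s: 10.5
position: [0.558, 0.015, 0.1123]
tcp_rot: [[-0.998, 0.03, -0.047], [0.055, 0.573, -0.818], [0.003, -0.819, -0.574]]
force: [-0.2, -0.1, -1.4]
opening: 1.001
1558 [545.00786404   3.45241399  70.06310811] [-0.03406375 -0.53354971  0.84508246] tilt 32.319228238113794
top edge [545.7852028   46.29868054  99.10191198] 102.4481004371153 50.92376239301277
lip bottom in tool [  1.89733602  44.04297231 -21.95704207]
```

```bash
python3 -m handwheel '[{"hand":0.6,"dx":0,"dy":0.25,"dz":-0.35,"wx":0,"wy":0,"wz":0},{"hand":0.6,"dx":0,"dy":0.25,"dz":-0.35,"wx":0,"wy":0,"wz":0},{"hand":0.2,"dx":0,"dy":0.25,"dz":-0.35,"wx":0,"wy":0,"wz":0},{"hand":0.2,"dx":0,"dy":0.25,"dz":-0.35,"wx":0,"wy":0,"wz":0},{"hand":-0.2,"dx":0,"dy":0.25,"dz":-0.35,"wx":0,"wy":0,"wz":0},{"hand":-0.2,"dx":0,"dy":0.25,"dz":-0.35,"wx":0,"wy":0,"wz":0},{"hand":-0.55,"dx":0,"dy":0.25,"dz":-0.35,"wx":0,"wy":0,"wz":0},{"hand":-0.55,"dx":0,"dy":0.25,"dz":-0.35,"wx":0,"wy":0,"wz":0},{"hand":-0.55,"dx":0,"dy":0,"dz":0,"wx":0,"wy":0,"wz":0}]'
python3 - <<'E'
from h import *
p,d=vision.capture("side"); Q,c,n=boardfit(d,p); print(len(Q),c,n,"tilt",np.degrees(np.arccos(n[2])))
T=bot.read_state(); P=T['position']*1000; R=T['tcp_rot']
L=np.array([558,np.percentile(Q[:,1],99),np.percentile(Q[:,2],99)+1])-14*n
print("lip bottom in tool", R.T@(L-P), P,L)
E
```

```text
time_s: 11.45
position: [0.5581, 0.0359, 0.0843]
tcp_rot: [[-0.999, 0.03, -0.046], [0.055, 0.573, -0.817], [0.002, -0.819, -0.574]]
force: [0.5, 0.4, -1.7]
opening: 0.277
1538 [544.58526733   3.91499589  68.1672066 ] [-0.0288934  -0.51085103  0.85918357] tilt 30.77496305492169
lip bottom in tool [  1.04570825  12.14911787 -21.2292383 ] [558.10564234  35.7169533   84.6065018 ] [558.40450766  60.09460472  86.84612682]
```

```bash
python3 -m handwheel '[{"hand":-1,"dx":0,"dy":0.1,"dz":-0.2,"wx":0,"wy":0,"wz":0},{"hand":-1,"dx":0,"dy":0,"dz":0,"wx":0,"wy":0,"wz":0},{"hand":-1,"dx":0,"dy":0,"dz":0,"wx":0,"wy":0,"wz":0},{"hand":-1,"dx":0,"dy":0,"dz":0,"wx":0,"wy":0,"wz":0}]'
python3 - <<'E'
from h import *
p,d=vision.capture("side"); Q,c,n=boardfit(d,p); print(len(Q),c,n,"tilt",np.degrees(np.arccos(n[2])))
T=bot.read_state(); P=T['position']*1000; R=T['tcp_rot']
L=np.array([558,np.percentile(Q[:,1],99),np.percentile(Q[:,2],99)+1])-14*n
print("lip bottom in tool", R.T@(L-P), P,L, T['force'],T['opening'])
E
```

```text
time_s: 11.9
position: [0.5581, 0.036, 0.0835]
tcp_rot: [[-0.998, 0.03, -0.047], [0.056, 0.572, -0.818], [0.002, -0.82, -0.573]]
force: [0.1, -0.8, 0.2]
opening: 0.16
1526 [544.83876895   2.33514186  69.75949732] [-0.03232019 -0.53822779  0.84217947] tilt 32.629013294386546
lip bottom in tool [  0.87166401   7.19404012 -21.50457458] [558.10076743  36.04774832  83.39660928] [558.45248261  57.80798926  89.82536885] [-0.6675021  -0.9654108   0.99393078] 0.16275029768544352
```

Gripped: opening 0.16 is 14 mm, which matches the slab. The gripper body would reach the laid-back keeper if I stood the board close to the fence. I'll stand it upright about 65 mm out, then push it in low down.

```bash
python3 -m handwheel '[{"hand":-1,"dx":0,"dy":0,"dz":1.2,"wx":0,"wy":0,"wz":0},{"hand":-1,"dx":0,"dy":0,"dz":2,"wx":0,"wy":0,"wz":0},{"hand":-1,"dx":0,"dy":0,"dz":2,"wx":0,"wy":0,"wz":0},{"hand":-1,"dx":0,"dy":0,"dz":0.8,"wx":0.1,"wy":-0.0056,"wz":0},{"hand":-1,"dx":0,"dy":-0.5,"dz":0,"wx":0.12,"wy":-0.0067,"wz":0},{"hand":-1,"dx":0,"dy":-0.5,"dz":0,"wx":0.12,"wy":-0.0067,"wz":0},{"hand":-1,"dx":0,"dy":-0.5,"dz":0,"wx":0.12,"wy":-0.0067,"wz":0},{"hand":-1,"dx":0,"dy":-0.5,"dz":0,"wx":0.12,"wy":-0.0067,"wz":0},{"hand":-1,"dx":0,"dy":-0.5,"dz":0,"wx":0.12,"wy":-0.0067,"wz":0},{"hand":-1,"dx":0,"dy":-0.5,"dz":0,"wx":0.12,"wy":-0.0067,"wz":0}]'
python3 -m handwheel '[{"hand":-1,"dx":0,"dy":-0.5,"dz":0,"wx":0.14,"wy":-0.0078,"wz":0},{"hand":-1,"dx":-0.2,"dy":-1,"dz":0,"wx":0,"wy":0,"wz":0.0875},{"hand":-1,"dx":-0.2,"dy":-1,"dz":0,"wx":0,"wy":0,"wz":0.0875},{"hand":-1,"dx":-0.2,"dy":-1,"dz":0,"wx":0,"wy":0,"wz":0},{"hand":-1,"dx":0,"dy":0,"dz":0,"wx":0,"wy":0,"wz":0}]'
python3 - <<'E'
from h import *
p,d=vision.capture("side"); cv2.imwrite("pics/s11.png",cv2.resize(p[80:280,190:390],None,fx=3,fy=3,interpolation=cv2.INTER_CUBIC)[...,::-1])
p,d=vision.capture("wrist"); cv2.imwrite("pics/w11.png",p[...,::-1])
print({k:np.round(v,3).tolist() for k,v in bot.read_state().items()})
E
```

```text
time_s: 12.95
position: [0.5581, 0.0071, 0.1438]
tcp_rot: [[-0.999, 0.053, -0.006], [0.053, 0.99, -0.132], [-0.001, -0.132, -0.991]]
force: [-1.0, -0.0, -5.3]
opening: 0.159
time_s: 13.45
position: [0.5518, -0.0293, 0.1429]
tcp_rot: [[-0.993, -0.118, -0.001], [-0.118, 0.993, 0.002], [0.001, 0.002, -1.0]]
force: [0.7, 0.1, -3.9]
opening: 0.157
{'time_s': 13.55, 'joint_positions': [-14.571, 30.934, 96.86, 0.182, 52.288, -111.536], 'qvel': [0.693, 0.036, -0.106, 0.091, -0.061, -0.219], 'tau': [-0.49, -42.432, -14.288, -0.071, 0.07, 0.0], 'position': [0.552, -0.028, 0.143], 'tcp_rot': [[-0.993, -0.119, -0.001], [-0.119, 0.993, 0.003], [0.0, 0.003, -1.0]], 'force': [-0.119, -0.384, -3.196], 'moment': [0.009, 0.048, 0.053], 'opening': 0.158}
```

View pics/s11.png

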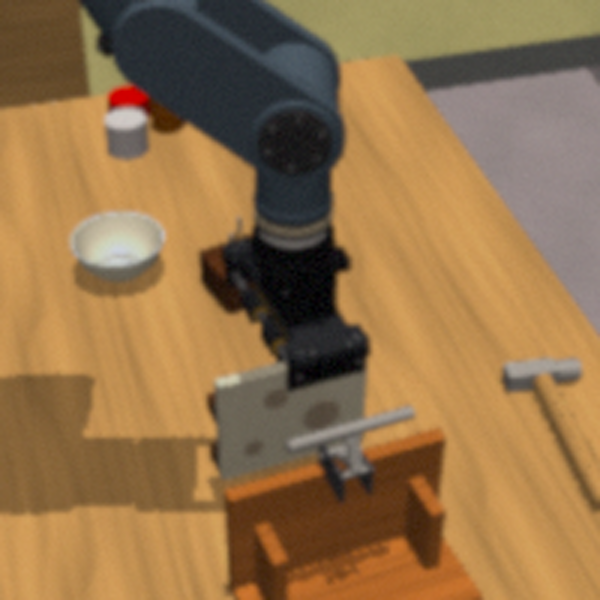

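View pics/w11.png

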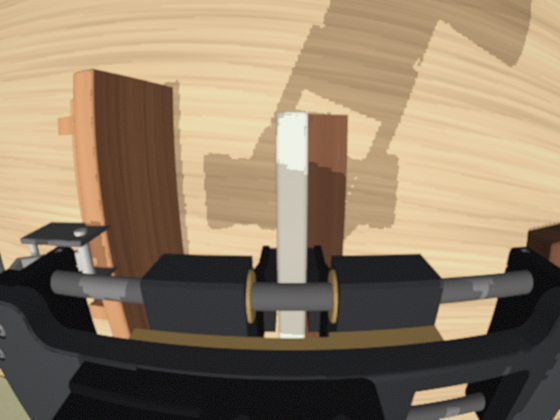

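Both views show the board upright in the fingers, with its white face towards the fence. Now I'll carry it forward and lower it to the bench.

```bash
python3 -m handwheel '[{"hand":-1,"dx":0,"dy":-1.3,"dz":0,"wx":0,"wy":0,"wz":0},{"hand":-1,"dx":0,"dy":-1.3,"dz":0,"wx":0,"wy":0,"wz":0},{"hand":-1,"dx":0,"dy":-1.4,"dz":0,"wx":0,"wy":0,"wz":0},{"hand":-1,"dx":0,"dy":0,"dz":-1,"wx":0,"wy":0,"wz":0},{"hand":-1,"dx":0,"dy":0,"dz":-1,"wx":0,"wy":0,"wz":0},{"hand":-1,"dx":0,"dy":0,"dz":-0.8,"wx":0,"wy":0,"wz":0},{"hand":-1,"dx":0,"dy":0,"dz":-0.3,"wx":0,"wy":0,"wz":0},{"hand":-1,"dx":0,"dy":0,"dz":0,"wx":0,"wy":0,"wz":0}]'
```

```text
time_s: 14.35
position: [0.5516, -0.0678, 0.1108]
tcp_rot: [[-0.993, -0.121, -0.003], [-0.121, 0.993, 0.003], [0.002, 0.003, -1.0]]
force: [-1.0, -0.1, -4.5]
opening: 0.156
```

```bash
python3 -m handwheel '[{"hand":-1,"dx":0,"dy":0,"dz":-0.2,"wx":0,"wy":0,"wz":0},{"hand":-1,"dx":0,"dy":0,"dz":0,"wx":0,"wy":0,"wz":0}]'
```

```text
time_s: 14.55
position: [0.5525, -0.0682, 0.1099]
tcp_rot: [[-0.993, -0.121, -0.0], [-0.121, 0.993, 0.002], [0.0, 0.002, -1.0]]
force: [-0.6, -0.1, -4.4]
opening: 0.162
```

```bash
python3 -m handwheel '[{"hand":-1,"dx":0,"dy":0,"dz":-0.2,"wx":0,"wy":0,"wz":0},{"hand":-1,"dx":0,"dy":0,"dz":0,"wx":0,"wy":0,"wz":0}]';  python3 -m handwheel '[{"hand":-1,"dx":0,"dy":0,"dz":-0.2,"wx":0,"wy":0,"wz":0},{"hand":-1,"dx":0,"dy":0,"dz":0,"wx":0,"wy":0,"wz":0}]'
```

```text
time_s: 14.75
position: [0.5523, -0.0683, 0.1079]
tcp_rot: [[-0.993, -0.121, -0.001], [-0.121, 0.993, 0.002], [0.0, 0.002, -1.0]]
force: [-0.5, -0.3, -3.9]
opening: 0.162
time_s: 14.95
position: [0.5523, -0.0685, 0.1077]
tcp_rot: [[-0.993, -0.121, -0.0], [-0.121, 0.993, 0.002], [-0.0, 0.002, -1.0]]
force: [-2.9, 0.9, 6.6]
opening: 0.156
```

The board is on the bench (force z went from −4 to +6.6 N). I'll release gently and lift away.

```bash
python3 -m handwheel '[{"hand":-0.5,"dx":0,"dy":0,"dz":0,"wx":0,"wy":0,"wz":0},{"hand":-0.3,"dx":0,"dy":0,"dz":0,"wx":0,"wy":0,"wz":0},{"hand":-0.3,"dx":0,"dy":0,"dz":0,"wx":0,"wy":0,"wz":0},{"hand":-0.3,"dx":0,"dy":0,"dz":0.8,"wx":0,"wy":0,"wz":0},{"hand":-0.3,"dx":0,"dy":0,"dz":1.5,"wx":0,"wy":0,"wz":0},{"hand":-0.3,"dx":0,"dy":0,"dz":2,"wx":0,"wy":0,"wz":0},{"hand":-0.3,"dx":0,"dy":1,"dz":3,"wx":0,"wy":0,"wz":0},{"hand":-0.3,"dx":0,"dy":3,"dz":3,"wx":0,"wy":0,"wz":0},{"hand":-0.3,"dx":0,"dy":4,"dz":0,"wx":0,"wy":0,"wz":0},{"hand":-0.3,"dx":0,"dy":4,"dz":0,"wx":0,"wy":0,"wz":0}]'
python3 - <<'E'
from h import *
p,d=vision.capture("side"); cv2.imwrite("pics/s12.png",cv2.resize(p[80:280,190:390],None,fx=3,fy=3,interpolation=cv2.INTER_CUBIC)[...,::-1])
W=cloud("side",d)*1000
p,d=vision.capture("top"); cv2.imwrite("pics/t12.png",cv2.resize(p[140:270,90:390],None,fx=2.6,fy=2.6,interpolation=cv2.INTER_CUBIC)[...,::-1])
E
```

```text
time_s: 15.95
position: [0.5533, 0.0523, 0.2109]
tcp_rot: [[-0.993, -0.119, 0.003], [-0.119, 0.993, 0.002], [-0.003, 0.002, -1.0]]
force: [0.4, -0.4, 0.5]
opening: 0.348
```

View pics/s12.png

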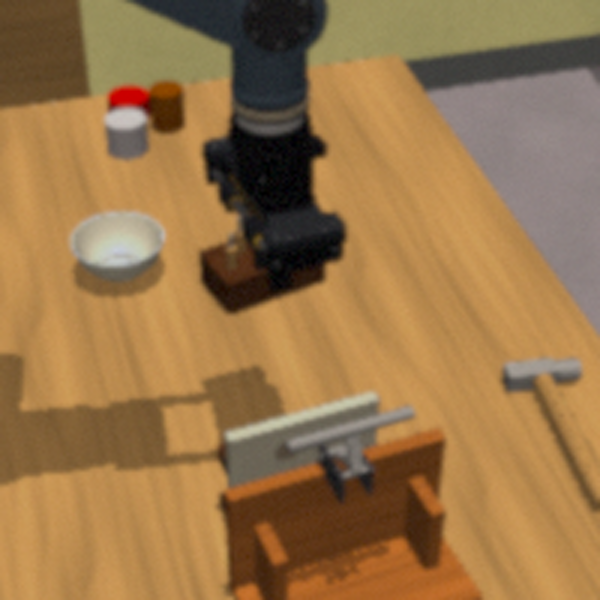

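View pics/t12.png

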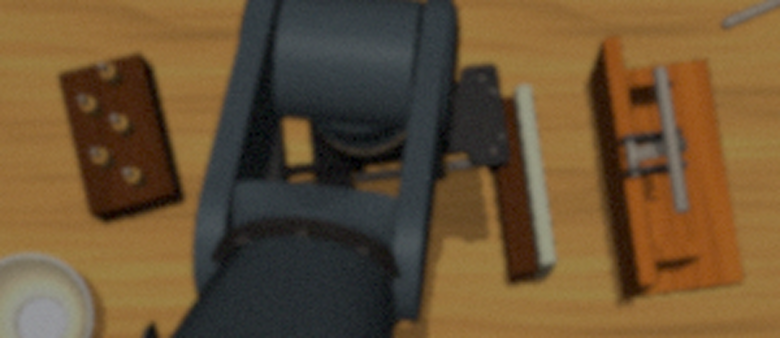

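The board stands free and upright, parallel to the fence and about 65 mm out. Next I'll roll the tool so the jaws lie along the fence, tilt it 48°, and push the bottom batten with both fingertips.

```bash
python3 -m handwheel '[{"hand":0.5,"dx":0,"dy":0,"dz":0,"wx":0,"wy":0,"wz":-0.1428},{"hand":0.5,"dx":0,"dy":0,"dz":0,"wx":0,"wy":0,"wz":-0.1428},{"hand":0.5,"dx":0,"dy":0,"dz":0,"wx":0,"wy":0,"wz":-0.1428},{"hand":0.5,"dx":0,"dy":0,"dz":0,"wx":0,"wy":0,"wz":-0.1428},{"hand":0.5,"dx":0,"dy":0,"dz":0,"wx":0,"wy":0,"wz":-0.1428},{"hand":0.5,"dx":0,"dy":0,"dz":0,"wx":0,"wy":0,"wz":-0.1428},{"hand":0.5,"dx":0,"dy":0,"dz":0,"wx":0,"wy":0,"wz":-0.1428},{"hand":0.5,"dx":0,"dy":0,"dz":0,"wx":0,"wy":0,"wz":-0.1428},{"hand":0.5,"dx":0,"dy":0,"dz":0,"wx":0,"wy":0,"wz":-0.1428},{"hand":0.5,"dx":0,"dy":0,"dz":0,"wx":0,"wy":0,"wz":-0.1428}]'
python3 -m handwheel '[{"hand":0.5,"dx":0,"dy":0,"dz":0,"wx":0,"wy":0,"wz":-0.1428},{"hand":0.5,"dx":0,"dy":0,"dz":0,"wx":-0.1387,"wy":-0.0167,"wz":0},{"hand":0.5,"dx":0,"dy":0,"dz":0,"wx":-0.1387,"wy":-0.0167,"wz":0},{"hand":0.5,"dx":0,"dy":0,"dz":0,"wx":-0.1387,"wy":-0.0167,"wz":0},{"hand":0.5,"dx":0,"dy":0,"dz":0,"wx":-0.1387,"wy":-0.0167,"wz":0},{"hand":0.5,"dx":0,"dy":0,"dz":0,"wx":-0.1387,"wy":-0.0167,"wz":0},{"hand":0.5,"dx":0,"dy":0,"dz":0,"wx":-0.1387,"wy":-0.0167,"wz":0},{"hand":0.5,"dx":0,"dy":0,"dz":0,"wx":0,"wy":0,"wz":0}]'
python3 - <<'E'
from h import *
print(np.round(bot.read_state()['joint_positions'],1))
p,d=vision.capture("top"); W=cloud("top",d)*1000
q=W.reshape(-1,3); q=q[(q[:,0]>450)&(q[:,0]<660)&(q[:,1]<-40)&(q[:,1]>-115)&(q[:,2]>115)&(q[:,2]<140)]
x=np.array([.1196,-.9928]);y=np.array([.9928,.1196])
s=q[:,:2]@x-208.6;t=q[:,:2]@y-539.2
print(len(q),np.percentile(s,[2,50,98]),np.percentile(t,[0,100]),np.median(q[:,2]),"slope",np.polyfit(t,s,1)[0])
E
```

```text
time_s: 17.05
position: [0.5524, 0.0507, 0.209]
tcp_rot: [[-0.255, 0.967, 0.002], [0.967, 0.255, 0.0], [-0.0, 0.002, -1.0]]
force: [0.5, -0.4, -0.1]
opening: 0.753
time_s: 17.85
position: [0.5511, 0.0533, 0.2059]
tcp_rot: [[-0.088, 0.992, 0.09], [0.663, 0.126, -0.738], [-0.744, -0.006, -0.669]]
force: [-1.2, 0.5, 0.1]
opening: 0.752
[ 17.2  36.7  92.5 -50.5  71.4  36. ]
462 [-80.61290232 -74.2458458  -66.92293089] [-80.27334095  78.66886643] 129.62875952480408 slope -0.0012911036201365468
```

The slab's top edge sits at x −81 to −67, z 130, parallel to the fence and centred. I'll descend behind it.

```bash
python3 -m handwheel '[{"hand":0.5,"dx":-0.1,"dy":-0.9,"dz":-3,"wx":0,"wy":0,"wz":0},{"hand":0.5,"dx":-0.1,"dy":-0.9,"dz":-3,"wx":0,"wy":0,"wz":0},{"hand":0.5,"dx":-0.1,"dy":-0.9,"dz":-3,"wx":0,"wy":0,"wz":0},{"hand":0.5,"dx":-0.1,"dy":-0.8,"dz":-3,"wx":0,"wy":0,"wz":0},{"hand":0.5,"dx":-0.1,"dy":-0.8,"dz":-3,"wx":0,"wy":0,"wz":0},{"hand":0.5,"dx":-0.1,"dy":-0.8,"dz":-2,"wx":0,"wy":0,"wz":0},{"hand":0.5,"dx":-0.1,"dy":-0.5,"dz":-1.5,"wx":0,"wy":0,"wz":0},{"hand":0.5,"dx":0,"dy":-0.5,"dz":-0.7,"wx":0,"wy":0,"wz":0},{"hand":0.5,"dx":0,"dy":0,"dz":0,"wx":0,"wy":0,"wz":0}]'
```

```text
time_s: 18.8
position: [0.5456, -0.0111, 0.0171]
tcp_rot: [[-0.079, 0.993, 0.089], [0.665, 0.119, -0.737], [-0.743, 0.001, -0.67]]
force: [-0.3, 0.3, 0.8]
opening: 0.752
```

```bash
python3 -m handwheel '[{"hand":0.5,"dx":0,"dy":0,"dz":-0.6,"wx":0,"wy":0,"wz":0},{"hand":0.5,"dx":0.12,"dy":-1,"dz":0,"wx":0,"wy":0,"wz":0},{"hand":0.5,"dx":0.06,"dy":-0.5,"dz":0,"wx":0,"wy":0,"wz":0},{"hand":0.5,"dx":0.04,"dy":-0.3,"dz":0,"wx":0,"wy":0,"wz":0},{"hand":0.5,"dx":0.04,"dy":-0.3,"dz":0,"wx":0,"wy":0,"wz":0},{"hand":0.5,"dx":0.04,"dy":-0.3,"dz":0,"wx":0,"wy":0,"wz":0},{"hand":0.5,"dx":0.04,"dy":-0.3,"dz":0,"wx":0,"wy":0,"wz":0}]'
python3 - <<'E'
from h import *
p,d=vision.capture("side"); cv2.imwrite("pics/s13.png",cv2.resize(p[80:280,190:390],None,fx=3,fy=3,interpolation=cv2.INTER_CUBIC)[...,::-1])
E
```

```text
time_s: 19.5
position: [0.5489, -0.036, 0.011]
tcp_rot: [[-0.081, 0.992, 0.092], [0.665, 0.123, -0.737], [-0.743, 0.001, -0.669]]
force: [-0.2, 4.2, 1.5]
opening: 0.75
```

View pics/s13.png

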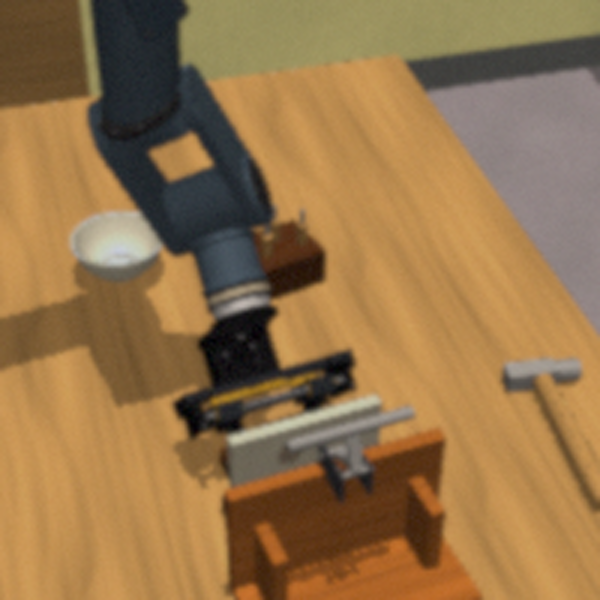

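Contact force is 4 N and the board stays upright. About 63 mm to go.

```bash
python3 -m handwheel '[{"hand":0.5,"dx":0.05,"dy":-0.4,"dz":0,"wx":0,"wy":0,"wz":0},{"hand":0.5,"dx":0.05,"dy":-0.4,"dz":0,"wx":0,"wy":0,"wz":0},{"hand":0.5,"dx":0.05,"dy":-0.4,"dz":0,"wx":0,"wy":0,"wz":0},{"hand":0.5,"dx":0.05,"dy":-0.4,"dz":0,"wx":0,"wy":0,"wz":0},{"hand":0.5,"dx":0.05,"dy":-0.4,"dz":0,"wx":0,"wy":0,"wz":0},{"hand":0.5,"dx":0.05,"dy":-0.4,"dz":0,"wx":0,"wy":0,"wz":0},{"hand":0.5,"dx":0.05,"dy":-0.4,"dz":0,"wx":0,"wy":0,"wz":0},{"hand":0.5,"dx":0.05,"dy":-0.4,"dz":0,"wx":0,"wy":0,"wz":0},{"hand":0.5,"dx":0.05,"dy":-0.4,"dz":0,"wx":0,"wy":0,"wz":0},{"hand":0.5,"dx":0.05,"dy":-0.4,"dz":0,"wx":0,"wy":0,"wz":0}]'
python3 - <<'E'
from h import *
p,d=vision.capture("side"); cv2.imwrite("pics/s14.png",cv2.resize(p[80:280,190:390],None,fx=3,fy=3,interpolation=cv2.INTER_CUBIC)[...,::-1])
p,d=vision.capture("top"); W=cloud("top",d)*1000
q=W.reshape(-1,3); q=q[(q[:,0]>450)&(q[:,0]<660)&(q[:,1]<-60)&(q[:,1]>-155)&(q[:,2]>115)&(q[:,2]<136)]
x=np.array([.1196,-.9928]);y=np.array([.9928,.1196])
s=q[:,:2]@x-208.6;t=q[:,:2]@y-539.2; k=s<-8; s=s[k];t=t[k]
print(len(s),np.percentile(s,[2,50,98]),np.percentile(t,[0,100]),"slope",np.polyfit(t,s,1)[0])
P=bot.read_state()['position']*1000; print("tcp xr",P[:2]@x-208.6,P)
E
```

```text
time_s: 20.55
position: [0.5537, -0.0768, 0.0109]
tcp_rot: [[-0.081, 0.993, 0.091], [0.664, 0.122, -0.738], [-0.743, 0.001, -0.669]]
force: [-0.4, 5.3, 4.7]
opening: 0.752
473 [-33.61268099 -27.24659119 -19.81614242] [-80.02460669  79.33307145] slope -0.0017153490554299754
tcp xr -65.7717765932864 [553.64894698 -77.16741473  10.83742455]
```

View pics/s14.png

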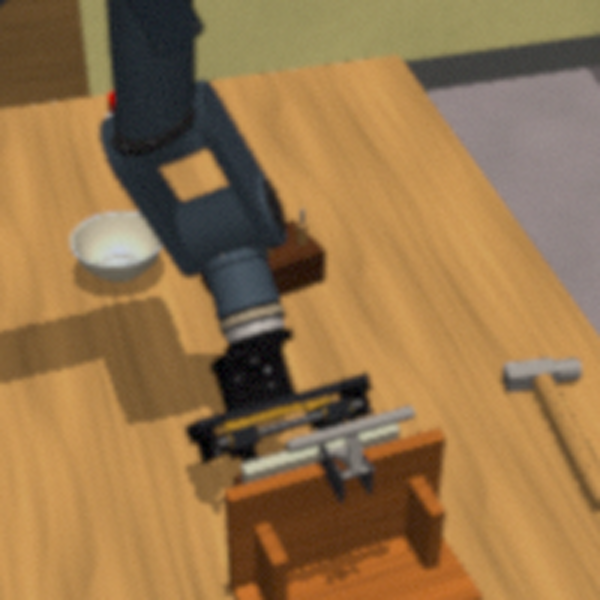

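Still upright, with 20 mm left.

```bash
python3 -m handwheel '[{"hand":0.5,"dx":0.05,"dy":-0.4,"dz":0,"wx":0,"wy":0,"wz":0},{"hand":0.5,"dx":0.05,"dy":-0.4,"dz":0,"wx":0,"wy":0,"wz":0},{"hand":0.5,"dx":0.05,"dy":-0.4,"dz":0,"wx":0,"wy":0,"wz":0},{"hand":0.5,"dx":0.05,"dy":-0.4,"dz":0,"wx":0,"wy":0,"wz":0},{"hand":0.5,"dx":0.02,"dy":-0.2,"dz":0,"wx":0,"wy":0,"wz":0},{"hand":0.5,"dx":0.01,"dy":-0.1,"dz":0,"wx":0,"wy":0,"wz":0}]'; python3 -m handwheel '[{"hand":0.5,"dx":0.01,"dy":-0.1,"dz":0,"wx":0,"wy":0,"wz":0},{"hand":0.5,"dx":0.01,"dy":-0.1,"dz":0,"wx":0,"wy":0,"wz":0}]'
python3 - <<'E'
from h import *
p,d=vision.capture("top"); cv2.imwrite("pics/t15.png",cv2.resize(p[140:270,90:390],None,fx=2.6,fy=2.6,interpolation=cv2.INTER_CUBIC)[...,::-1])
W=cloud("top",d)*1000
q=W.reshape(-1,3); q=q[(q[:,0]>450)&(q[:,0]<660)&(q[:,1]<-60)&(q[:,1]>-160)&(q[:,2]>115)&(q[:,2]<135)]
x=np.array([.1196,-.9928]);y=np.array([.9928,.1196])
s=q[:,:2]@x-208.6;t=q[:,:2]@y-539.2; k=(s<8); s=s[k];t=t[k]
print(len(s),np.percentile(s,[2,50,98]),np.percentile(t,[0,100]),"slope",np.polyfit(t,s,1)[0])
P=bot.read_state()['position']*1000; print("tcp xr",P[:2]@x-208.6,P)
E
```

```text
time_s: 21.25
position: [0.5559, -0.0958, 0.0107]
tcp_rot: [[-0.081, 0.993, 0.091], [0.664, 0.122, -0.737], [-0.743, 0.001, -0.669]]
force: [-0.4, 4.1, 1.3]
opening: 0.75
time_s: 21.45
position: [0.5562, -0.097, 0.0107]
tcp_rot: [[-0.081, 0.993, 0.092], [0.665, 0.122, -0.737], [-0.743, 0.001, -0.67]]
force: [-0.8, 9.5, 4.7]
opening: 0.752
537 [-14.21567011  -7.09992319   0.41367114] [-108.66705791   94.1697954 ] slope -0.003395731047297241
tcp xr -45.83076314688162 [556.15082628 -96.95164991  10.73360698]
```

View pics/t15.png

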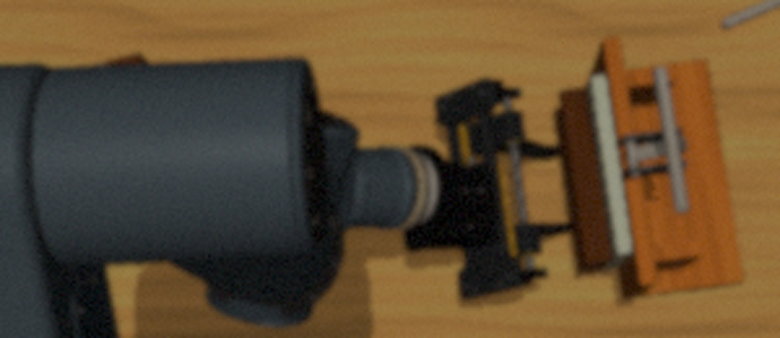

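The white face is flush (slab x −14.2 to about 0) and the reaction rose to 9.5 N. One more millimetre, then I'll retreat, rise and turn the tool back.

```bash
python3 -m handwheel '[{"hand":0.5,"dx":0.01,"dy":-0.1,"dz":0,"wx":0,"wy":0,"wz":0},{"hand":0.5,"dx":0,"dy":0,"dz":0,"wx":0,"wy":0,"wz":0},{"hand":0.5,"dx":-0.12,"dy":1,"dz":0,"wx":0,"wy":0,"wz":0},{"hand":0.5,"dx":-0.3,"dy":2.5,"dz":0,"wx":0,"wy":0,"wz":0},{"hand":0.5,"dx":-0.3,"dy":3,"dz":2,"wx":0,"wy":0,"wz":0},{"hand":0.5,"dx":0,"dy":1,"dz":4,"wx":0,"wy":0,"wz":0},{"hand":0.5,"dx":0,"dy":0,"dz":4.5,"wx":0,"wy":0,"wz":0},{"hand":0.5,"dx":0,"dy":0,"dz":4.5,"wx":0,"wy":0,"wz":0},{"hand":0.5,"dx":0,"dy":0,"dz":4.5,"wx":0,"wy":0,"wz":0},{"hand":0.5,"dx":0,"dy":0,"dz":4.5,"wx":0,"wy":0,"wz":0}]'
python3 -m handwheel '[{"hand":0.5,"dx":0,"dy":0,"dz":2,"wx":0.1387,"wy":0.0167,"wz":0},{"hand":0.5,"dx":0,"dy":0,"dz":0,"wx":0.1387,"wy":0.0167,"wz":0},{"hand":0.5,"dx":0,"dy":0,"dz":0,"wx":0.1387,"wy":0.0167,"wz":0},{"hand":0.5,"dx":0,"dy":0,"dz":0,"wx":0.1387,"wy":0.0167,"wz":0},{"hand":0.5,"dx":0,"dy":0,"dz":0,"wx":0.1387,"wy":0.0167,"wz":0},{"hand":0.5,"dx":0,"dy":0,"dz":0,"wx":0.1387,"wy":0.0167,"wz":0},{"hand":0,"dx":0,"dy":0,"dz":0,"wx":0,"wy":0,"wz":0.1428},{"hand":0,"dx":0,"dy":0,"dz":0,"wx":0,"wy":0,"wz":0.1428},{"hand":0,"dx":0,"dy":0,"dz":0,"wx":0,"wy":0,"wz":0.1428},{"hand":0,"dx":0,"dy":0,"dz":0,"wx":0,"wy":0,"wz":0.1428}]'
python3 -m handwheel '[{"hand":-0.3,"dx":0,"dy":0,"dz":0,"wx":0,"wy":0,"wz":0.1428},{"hand":-0.3,"dx":0,"dy":0,"dz":0,"wx":0,"wy":0,"wz":0.1428},{"hand":-0.3,"dx":0,"dy":0,"dz":0,"wx":0,"wy":0,"wz":0.1428},{"hand":-0.3,"dx":0,"dy":0,"dz":0,"wx":0,"wy":0,"wz":0.1428},{"hand":-0.3,"dx":0,"dy":0,"dz":0,"wx":0,"wy":0,"wz":0.1428},{"hand":-0.3,"dx":0,"dy":0,"dz":0,"wx":0,"wy":0,"wz":0.1428},{"hand":-0.3,"dx":0,"dy":0,"dz":0,"wx":0,"wy":0,"wz":0.1428},{"hand":-0.3,"dx":0,"dy":0,"dz":0,"wx":0,"wy":0,"wz":0}]'
python3 - <<'E'
from h import *
p,d=vision.capture("side"); cv2.imwrite("pics/s16.png",cv2.resize(p[80:280,190:390],None,fx=3,fy=3,interpolation=cv2.INTER_CUBIC)[...,::-1])
W=cloud("side",d)*1000; x=np.array([.1196,-.9928]);y=np.array([.9928,.1196])
q=W.reshape(-1,3); q=q[(q[:,2]>195)&(q[:,1]<-150)&(q[:,1]>-240)&(q[:,0]>450)&(q[:,0]<690)]; print("bar",np.median(q[:,:2]@x-208.6),q[:,2].max(),len(q))
p,d=vision.capture("top"); W=cloud("top",d)*1000
q=W.reshape(-1,3); q=q[(q[:,0]>450)&(q[:,0]<660)&(q[:,1]<-60)&(q[:,1]>-180)&(q[:,2]>115)&(q[:,2]<135)]
s=q[:,:2]@x-208.6;t=q[:,:2]@y-539.2; k=(s<8)&(abs(t)<85); s=s[k];t=t[k]
print("board",len(s),np.percentile(s,[2,50,98]),np.percentile(t,[0,100]),"slope",np.polyfit(t,s,1)[0])
P=bot.read_state(); print(np.round(P['joint_positions'],1))
E
```

```text
time_s: 22.5
position: [0.5483, -0.0235, 0.2524]
tcp_rot: [[-0.082, 0.993, 0.09], [0.664, 0.121, -0.738], [-0.743, -0.001, -0.669]]
force: [0.6, -0.3, -0.4]
opening: 0.752
time_s: 23.5
position: [0.5482, -0.0236, 0.2704]
tcp_rot: [[-0.642, 0.767, -0.001], [0.767, 0.642, 0.002], [0.003, 0.001, -1.0]]
force: [-0.0, -0.4, 0.0]
opening: 0.529
time_s: 24.3
position: [0.5484, -0.0233, 0.2704]
tcp_rot: [[-0.993, -0.12, -0.003], [-0.12, 0.993, 0.003], [0.002, 0.003, -1.0]]
force: [0.1, 0.6, 0.1]
opening: 0.354
bar 37.014830121821774 213.25908628890534 207
board 278 [-14.25616128  -7.6207653    0.39481044] [-81.98677279   9.84715177] slope -0.007120712932818269
[-1.42e+01  2.13e+01  8.96e+01  1.00e-01  6.93e+01 -1.11e+02]
```

View pics/s16.png

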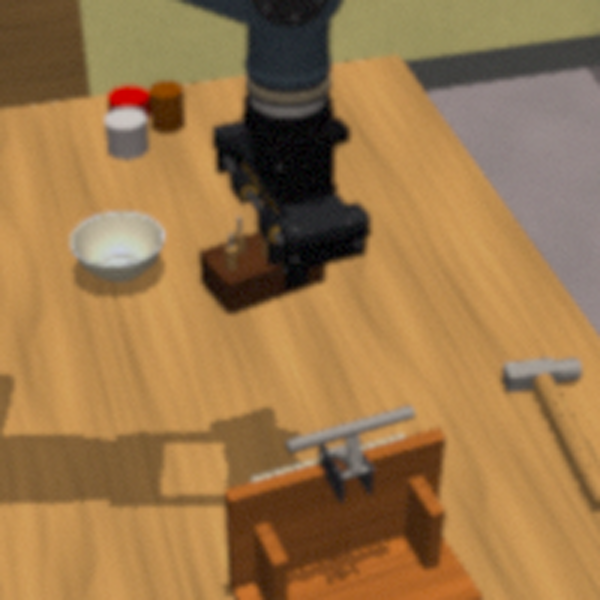

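The board is flush and the keeper is still laid back. Next I'll go over the bar's near half, at (0.523, −0.182).

```bash
python3 -m handwheel '[{"hand":-0.3,"dx":-0.6,"dy":-4,"dz":0,"wx":0,"wy":0,"wz":0},{"hand":-0.3,"dx":-0.6,"dy":-4,"dz":0,"wx":0,"wy":0,"wz":0},{"hand":-0.3,"dx":-0.7,"dy":-4,"dz":0,"wx":0,"wy":0,"wz":0},{"hand":-0.3,"dx":-0.7,"dy":-3.9,"dz":0,"wx":0,"wy":0,"wz":0},{"hand":-0.3,"dx":0,"dy":0,"dz":-2,"wx":0,"wy":0,"wz":0},{"hand":-0.3,"dx":0,"dy":0,"dz":-1.5,"wx":0,"wy":0,"wz":0},{"hand":-0.3,"dx":0,"dy":0,"dz":0,"wx":0,"wy":0,"wz":0}]'
python3 - <<'E'
from h import *
p,d=vision.capture("wrist"); cv2.imwrite("pics/w17.png",p[...,::-1])
E
```

```text
time_s: 25.1
position: [0.5213, -0.182, 0.2337]
tcp_rot: [[-0.993, -0.117, -0.006], [-0.117, 0.993, 0.005], [0.005, 0.006, -1.0]]
force: [-0.6, 0.8, -0.7]
opening: 0.352
```

View pics/w17.png

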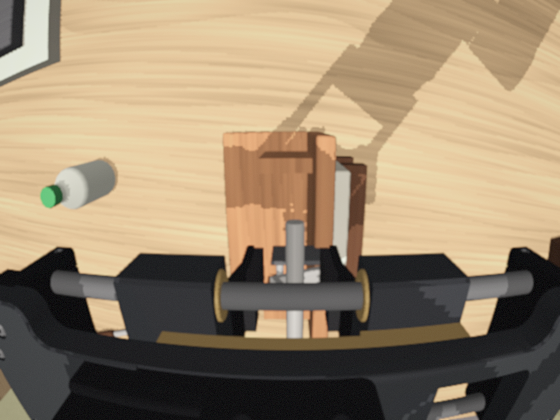

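The bar is at column 295, centred between the fingers. I'll descend, pinch, and plan the return arc.

```bash
python3 -m handwheel '[{"hand":-0.3,"dx":0,"dy":0,"dz":-1.5,"wx":0,"wy":0,"wz":0},{"hand":-0.3,"dx":0,"dy":0,"dz":-1.5,"wx":0,"wy":0,"wz":0},{"hand":-0.3,"dx":0,"dy":0,"dz":-1.3,"wx":0,"wy":0,"wz":0},{"hand":-0.3,"dx":0,"dy":0,"dz":0,"wx":0,"wy":0,"wz":0},{"hand":-1,"dx":0,"dy":0,"dz":0,"wx":0,"wy":0,"wz":0},{"hand":-1,"dx":0,"dy":0,"dz":0,"wx":0,"wy":0,"wz":0},{"hand":-1,"dx":0,"dy":0,"dz":0,"wx":0,"wy":0,"wz":0},{"hand":-1,"dx":0,"dy":0,"dz":0,"wx":0,"wy":0,"wz":0}]'
python3 - <<'E'
import numpy as np
th=np.linspace(2.7,0.5,12); a=np.radians(217.9)-th
x=5.7*np.cos(a); z=5.7*np.sin(a)
for t,dx,dz in zip(th[1:],np.diff(x),np.diff(z)): print(round(t,2),"dx %.2f dy %.2f dz %.2f"%(dx*.1196,-dx*.9928,dz))
E
```

```text
time_s: 25.95
position: [0.5234, -0.1797, 0.1939]
tcp_rot: [[-0.993, -0.119, 0.0], [-0.119, 0.993, 0.007], [-0.001, 0.007, -1.0]]
force: [1.4, 6.6, 3.5]
opening: 0.127
2.5 dx -0.13 dy 1.05 dz 0.41
2.3 dx -0.13 dy 1.11 dz 0.19
2.1 dx -0.14 dy 1.13 dz -0.04
1.9 dx -0.13 dy 1.10 dz -0.26
1.7 dx -0.12 dy 1.03 dz -0.48
1.5 dx -0.11 dy 0.91 dz -0.67
1.3 dx -0.09 dy 0.76 dz -0.84
1.1 dx -0.07 dy 0.58 dz -0.98
0.9 dx -0.05 dy 0.38 dz -1.07
0.7 dx -0.02 dy 0.16 dz -1.13
0.5 dx 0.01 dy -0.07 dz -1.14
```

```bash
python3 -m handwheel '[{"hand":-1,"dx":-0.13,"dy":1.05,"dz":0.41,"wx":0,"wy":0,"wz":0},{"hand":-1,"dx":-0.13,"dy":1.11,"dz":0.19,"wx":0,"wy":0,"wz":0},{"hand":-1,"dx":-0.14,"dy":1.13,"dz":-0.04,"wx":0,"wy":0,"wz":0},{"hand":-1,"dx":-0.13,"dy":1.1,"dz":-0.26,"wx":0,"wy":0,"wz":0},{"hand":-1,"dx":-0.12,"dy":1.03,"dz":-0.48,"wx":0,"wy":0,"wz":0},{"hand":-1,"dx":-0.11,"dy":0.91,"dz":-0.67,"wx":0,"wy":0,"wz":0}]'
python3 -m handwheel '[{"hand":-1,"dx":-0.09,"dy":0.76,"dz":-0.84,"wx":0,"wy":0,"wz":0},{"hand":-1,"dx":-0.07,"dy":0.58,"dz":-0.98,"wx":0,"wy":0,"wz":0},{"hand":-1,"dx":-0.05,"dy":0.38,"dz":-1.07,"wx":0,"wy":0,"wz":0},{"hand":-1,"dx":-0.02,"dy":0.16,"dz":-1.13,"wx":0,"wy":0,"wz":0},{"hand":-1,"dx":0.01,"dy":-0.07,"dz":-1.14,"wx":0,"wy":0,"wz":0},{"hand":-1,"dx":0,"dy":0,"dz":0,"wx":0,"wy":0,"wz":0}]'
python3 - <<'E'
from h import *
p,d=vision.capture("side"); cv2.imwrite("pics/s18.png",cv2.resize(p[80:280,190:390],None,fx=3,fy=3,interpolation=cv2.INTER_CUBIC)[...,::-1])
p,d=vision.capture("wrist"); cv2.imwrite("pics/w18.png",p[...,::-1])
E
```

```text
time_s: 26.55
position: [0.5168, -0.1199, 0.1865]
tcp_rot: [[-0.993, -0.122, 0.004], [-0.122, 0.993, -0.002], [-0.003, -0.002, -1.0]]
force: [1.3, -3.1, 2.2]
opening: 0.126
time_s: 27.15
position: [0.5138, -0.0976, 0.1319]
tcp_rot: [[-0.993, -0.119, 0.0], [-0.119, 0.993, 0.008], [-0.001, 0.008, -1.0]]
force: [3.9, 10.3, 1.3]
opening: 0.124
```

View pics/s18.png

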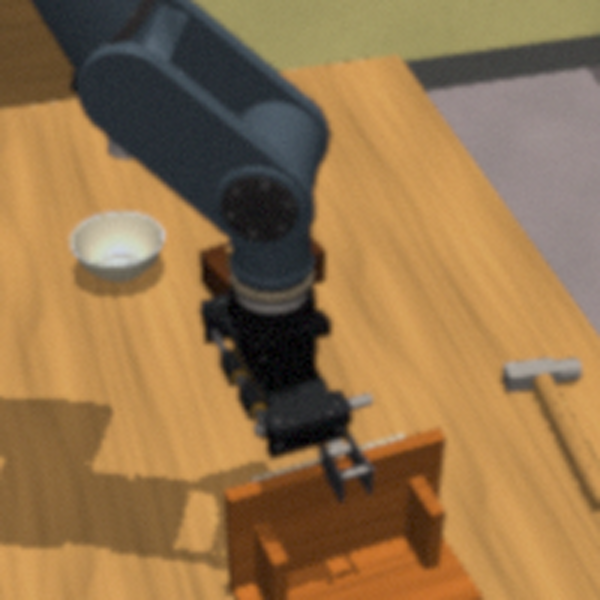

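View pics/w18.png

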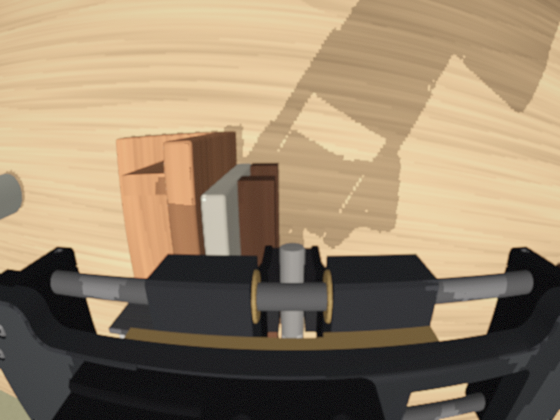

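Board still in place and keeper out front at about 0.5 rad. I'll let it drop and lift clear.

```bash
python3 -m handwheel '[{"hand":-0.4,"dx":0,"dy":0,"dz":0,"wx":0,"wy":0,"wz":0},{"hand":-0.4,"dx":0,"dy":0,"dz":0,"wx":0,"wy":0,"wz":0},{"hand":-0.4,"dx":0,"dy":0.1,"dz":1,"wx":0,"wy":0,"wz":0},{"hand":-0.4,"dx":0,"dy":0,"dz":2,"wx":0,"wy":0,"wz":0},{"hand":-0.4,"dx":0,"dy":1,"dz":3,"wx":0,"wy":0,"wz":0},{"hand":-0.4,"dx":0,"dy":3,"dz":3,"wx":0,"wy":0,"wz":0},{"hand":-0.4,"dx":0,"dy":4,"dz":2,"wx":0,"wy":0,"wz":0},{"hand":-0.4,"dx":0,"dy":4,"dz":0,"wx":0,"wy":0,"wz":0},{"hand":-0.4,"dx":0,"dy":4,"dz":0,"wx":0,"wy":0,"wz":0},{"hand":-0.4,"dx":0,"dy":0,"dz":0,"wx":0,"wy":0,"wz":0}]'
python3 - <<'E'
from h import *
x=np.array([.1196,-.9928]);y=np.array([.9928,.1196])
p,d=vision.capture("side"); cv2.imwrite("pics/s19.png",cv2.resize(p[80:280,190:390],None,fx=3,fy=3,interpolation=cv2.INTER_CUBIC)[...,::-1])
p,d=vision.capture("top"); cv2.imwrite("pics/t19.png",cv2.resize(p[140:270,90:390],None,fx=2.6,fy=2.6,interpolation=cv2.INTER_CUBIC)[...,::-1])
W=cloud("top",d)*1000
q=W.reshape(-1,3); q=q[(q[:,0]>450)&(q[:,0]<660)&(q[:,1]<-60)&(q[:,1]>-180)&(q[:,2]>110)&(q[:,2]<135)]
s=q[:,:2]@x-208.6;t=q[:,:2]@y-539.2
k=(s<5)&(s>-20)&(abs(t)<85)&(abs(t)>20)
print("board",k.sum(),np.percentile(s[k],[2,50,98]),np.percentile(t[k],[0,100]),"slope",np.polyfit(t[k],s[k],1)[0],np.median(q[k,2]))
k=(s<-26)&(s>-60)
if k.sum(): print("bar",k.sum(),np.percentile(s[k],[2,50,98]),np.percentile(t[k],[0,100]),q[k,2].max(),np.median(q[k,2]))
E
```

```text
time_s: 28.25
position: [0.5123, 0.0639, 0.2438]
tcp_rot: [[-0.992, -0.125, -0.0], [-0.125, 0.992, 0.004], [-0.0, 0.004, -1.0]]
force: [-0.2, -0.7, 0.1]
opening: 0.298
board 398 [-14.27691226  -7.77936441   0.37248966] [-84.21254891  84.55901625] slope -0.00249939526859944 129.39222204448618
bar 252 [-42.77724339 -38.0026215  -31.58643824] [-59.8884381   59.48419802] 130.4915489807042 124.60713409532323
```

View pics/s19.png

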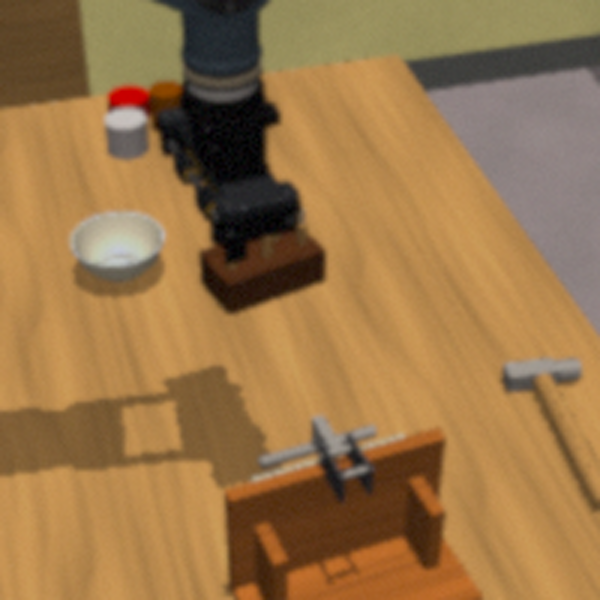

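View pics/t19.png

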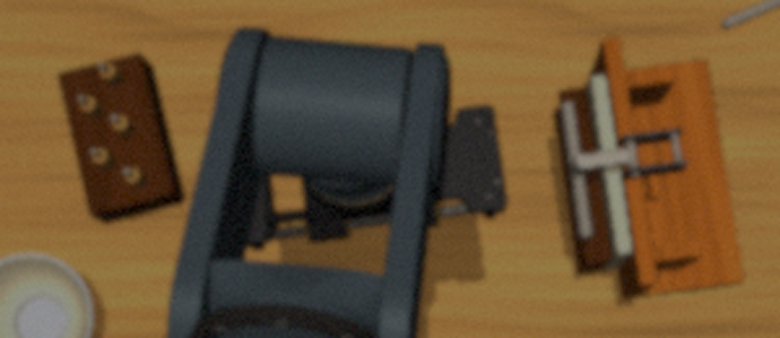

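The bar is at rack x −38 with its top at about 125, the same as at the start, so the keeper hangs fully shut. The board is flush (x −14 to 0, top at 129) and the bystanders haven't moved. Handing in.

```bash
python3 -c "
from rig import hand_in
print(hand_in())"
```

```text
the job is handed in; nothing more can be done
None
```

The white board is parked upright and flat against the fence, with the keeper hanging fully down in front of it. I handed in at about 28 s of the 72 s allowed.

**How it went**
- **Keeper back:** I pinched the near half of its bar and swung it over. It stayed laid back by itself, with the bar measured at rack x about 37, z about 207 mm.
- **Board up:** I hooked the lip with one finger, pinched the slab and tipped it upright, lifting it just clear of the bench. I stood it about 65 mm in front of the fence, because the gripper body would have hit the laid-back keeper any closer. Then I pushed its bottom batten in with both fingertips until it met the fence.
- **Keeper shut:** I swung the keeper back to about 0.5 rad and let it drop.

**Last checks**
- **Board:** its top edge spans rack x −14.3 to 0.4 mm at z about 129, parallel to the fence. I did not measure its foot separately; I inferred that from the contact force when the board met the fence.
- **Keeper:** the bar is at rack x −38 mm, its top at z about 125, matching where it hung at the start within the cameras' accuracy.
- **Bystanders:** the bowl and tool block look unmoved in the last pictures. The flux bottle was outside those crops, but the arm never went near it.
- **Forces:** the highest reading at the end of any move was about 14 N, and the arm was clear of everything at hand-in.

No check failed or disagreed.

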